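# Coat a batch of castings on the worm-drive rotary stage

## Robot

A 6-joint arm with a two-finger parallel gripper is mounted at the origin on the work surface. World frame = base frame: x ahead of the robot, y to its left, z up, the work surface at z = 0. Lengths are in m, angles in rad, forces in N, time in s.
With the tool pointing down it reaches from about 0.325 to 0.775 m from the base axis. Payload 5.5 kg.
Tool frame: the origin (TCP) lies midway between the tips of the shut fingers; the grasp point (between the pads) lies bot.pinch_z behind it (bot.pinch_z is the distance from the TCP to the grasp point, in m); z points along the fingers, y is the line along which they close (so a half turn about z gives the same grasp; the last joint's range is limited). The gripper opens to 88 mm and grips with 3 to 60 N. Pads are 20 mm wide; open, the fingers measure 115 mm over their backs; the gripper's body (75 mm by 178 mm) begins 61 mm behind the grasp point.
Start: joints at [1.053, 0.091, 1.231, -0, 1.82, -0.057], TCP at [0.267, 0.537, 0.223] pointing down, gripper open.
Joint ranges: [-2.87, 2.87], [-0.86, 2.18], [0.17, 2.46], [-1.51, 4.65], [0.06, 2.69], [-2.65, 2.65]. Speed limits (rad/s): [2.57, 2.57, 3.01, 3.14, 3.14, 3.14].

## Interface

Orientations are given as a rotation vector (axis times angle).
In Python, from plant import bot, vision gives the robot as it stands.
- The arm moves only by the tool step_arm, never from a script. Its argument "commands" is one flat list of numbers, 7 for each row, row after row: the shift along the tool's x, y, z as a fraction of full scale, then the turn, a rotation vector about the tool's x, y, z as a fraction of full scale, then the opening, from 0 (shut) to 1 (fully open). In form: [tx, ty, tz, rx, ry, rz, fingers, tx, ty, tz, rx, ry, rz, fingers, ...]. A call has exactly 8 rows; each row shifts and turns the commanded pose from where the row before left it, along the tool's axes as they then stand; what a row does not reach is not made up. Full scale, the value 1, is 0.02 m for a shift and 0.08 rad for a turn. A row lasts 1/8 s, in which the tool goes at most 62.5 mm and 10.7 degrees, less where a joint would pass 70% of its speed; a pose out of reach is approached as far as the arm can. A call with a number of a shift or a turn outside -1 to 1 is refused whole. A call with a gripper value outside its range is refused whole. The fingers move at their own pace and stop on an object; "squeeze" is the grip in N (left out, the last holds). Time passes only in rows, so rows that do not move let the fingers close, or fill a call up. It gives the time, the measured TCP pose, the force, the opening and the grip force at its end, in the units of the state.
- bot.get_state(): the state, without advancing time (a new reading comes with each control period).
- vision.grab_frame(name): name is "scene" or "top" or "wrist"; returns a dict with "pixels" (384x512x3 uint8, red, green, blue), "intrinsics" (3x3 intrinsics, pixels), "cam_to_world" (4x4, takes a point from camera to world coordinates); the wrist camera has in their place "T_tool_cam" (4x4, takes a point from camera to tool coordinates, whose origin is the TCP and whose axes are the flange's). Camera axes: x right, y up, looking along -z (the intrinsics and any distortion apply to the point x, -y, -z); pixel columns grow to the right and rows downward; lengths in m; the calibration is good to about 2 mm. A picture is of the moment at which its call begins: read the wrist's pose just before it. There is no depth.
- bot.job_done(): hands the job in; it is judged then, once.
Trained networks look in the newest picture that a camera, given by its name, has taken for a name from the list of things; names that differ only in an ending like _2 or _b are one class to them, and where a whole thing is asked for, a point or a joint stands for the part that bears it (a point fixed in the world has none). Each returns a list of dicts, best first, with "conf" (0 to 1); they miss things now and then, are a little off and sometimes report something else, mostly with a low value. They report only what shows in the picture. A call takes as long as a camera call. They do not tell look-alikes from the thing itself.
- vision.boxes_of(name, camera): "centre" ([column, row] in pixels, amid what is visible of it).
- vision.regions_of(name, camera): "mask" (384x512 bool, what is visible of it) and "centre" ([column, row] in pixels, amid what is visible of it).
The state is a dict: "time_s": time; "joint_positions": joint angles; "joint_velocities": joint speeds; "joint_efforts": joint torques, N m; "tcp_pos": TCP position; "eef_rot": TCP orientation; "ft_force": force on the tool from outside, world axes, zero at the start; "torque": the same for the moment, N m; "finger_gap": finger opening in m; "grasp_force": force on a finger pad.
Only numpy, scipy, OpenCV 4.12 (cv2) and the standard library are available. Lean on these libraries where they do the work, as an engineer would, in place of code of your own. Each camera call takes 0.05 s, during which the arm holds its last target. There are 200 camera calls.

## Task

Stand every small casting that is on the bench (two or three of: white urn, green acorn, copper bird) upright in the middle of its own black pad on the turntable, then turn the worm-drive knob clockwise until the turntable's red pointer has advanced one division to the orange mark. While it stands there, and at no other time, take the airbrush from its cradle and, light colours before dark (urn, then acorn, then bird, whichever are there), hold it steady on the middle of each casting for a good second and a half from about 10 cm, without touching a casting with it. Lay the airbrush back in its cradle as you found it, then wind the turntable on one more division to the blue mark, so that the castings stand on their pads before the dryer, and leave everything else on the bench alone.

Things in the scene. Friction and masses are not known exactly. Their poses are not given: they have to be found in the camera images.
- stage: fixed rotary stage: round grey plinth 300 mm across, 34 mm high; origin under its centre; z up. In its frame: knob on a green gearbox (90 x 120 x 66) at (0, -205) mm; dryer vent 50 x 160 x 85 at (185, 0). Marks on the rim, radius 138 mm: white (load) towards +y, orange (spray) 45 degrees clockwise of it from above, blue (dry) 90 degrees, towards +x; black ones every 45
- pad0 (a point): middle of the top of a black pad, 50 mm across, flush on the turntable; the top is 48 mm above the bench. The turntable is an aluminium disc 250 mm across; three pads at radius 60 mm, 70 degrees apart, the middle one behind the red pointer, which reaches to the rim; a pad's z axis points up
- pad1 (a point): the middle pad, as pad0
- pad2 (a point): the third pad, as pad0
- turntable (a joint): angle of the turntable, rad, clockwise from above: 0 pointer at the white mark, 0.785 at the orange mark, 1.571 at the blue mark. It is driven only by the worm and cannot be pushed round by hand; starts within 0.11 of the white mark
- crank (a joint): angle of the black knob, rad, clockwise from above; 24 turns of the knob to one of the turntable (turntable angle = crank / 24), so one division takes three turns. Range -7 to 52; slight friction (0.04 N m), stays where it is left
- crank_axis (a point): centre of the top face of the knob, a black disc 100 mm across, 12 mm thick, top 82 mm above the bench, turning about the vertical
- peg_mid (a point): middle of the upright red peg on the knob: 38 mm from the knob's axis, 18 mm across, standing from 83 to 125 mm above the bench (this point at 109 mm). It spins freely on its own axis, so a gripper holding it can circle the knob without turning
- pointer (a point): outer end of the red pointer on the turntable's rim, radius 125 mm
- urn: white urn casting, 57 mm high on a round foot 42 mm across, 9 mm high; origin under the foot, z up; round body 30 mm across at 30 to 42 mm height, to be gripped there from any side; about 0.15 kg. None if absent
- urn_mid (a point): middle of the urn, 35 mm above its underside
- acorn: green acorn casting, 62 mm high on a round foot 42 mm across, 9 mm high; origin under the foot, z up; round body 32 mm across at 20 to 42 mm height, gripped from any side; about 0.16 kg. None if absent
- acorn_mid (a point): middle of the acorn, 35 mm above its underside
- bird: copper bird casting, 64 mm high on a round foot 42 mm across, 9 mm high; origin under the foot, z up, beak along +x; body 30 mm long, 24 mm wide (flat sides facing +-y) at 24 to 48 mm height, gripped across y; about 0.17 kg. None if absent
- bird_mid (a point): middle of the bird, 35 mm above its underside
- airbrush: cordless airbrush, 0.25 kg: grey bar handle 130 mm long (x), 24 wide (y), 28 high, gripped across y at its middle (near the centre of mass); origin at the middle of the handle's underside; steel cup 28 mm across on top at x = +48 mm, up to 49 mm above the underside; at the front (+x) a steel head bent 45 degrees down
- nozzle (a point): tip of the airbrush's brass nozzle, at (92, 0, -15) mm in its frame; x axis = the spray direction, forwards and 45 degrees down when the handle is level
- cradle: fixed cradle: plate 130 x 70 mm with two blue saddles 12 mm long at x = +-45 mm that carry the handle's underside 55 mm above the bench, each with two lips flaring out up to 73 mm high (about 4 mm play each side at the bottom); origin under its centre. The airbrush lies in it along x, nozzle towards +x, origin above the cradle's
- tape: yellow tape roll 90 mm across, 24 mm high; leave alone
- sandblock: cork sanding block 90 x 55 x 30 mm; leave alone
- spraycan: red can 60 mm across, 170 mm high; leave alone
- jar: amber jar 70 mm across, 90 mm high; leave alone
- thinner: clear bottle 68 mm across, 180 mm high; leave alone
- scraper: scraper lying flat; leave alone
Not all that is in view belongs to the job. Leave any pink look-alike of the urn alone.

How it is judged:
By the outcome, as a careful person would: the job done as asked, in the order asked, and still so for the second after the job is handed in, with the robot touching nothing.
Of urn, acorn, bird only 2 to 3 are there at a start; the rules pass over those that are not, and their reading is None.
At some moment in a run one of urn, acorn, bird may be knocked a few centimetres aside while the robot is not near it.
It also fails if it takes over 210 s, if anything falls off the work surface, if the arm or the gripper's body presses on something with over 40 N, if the wrist force passes 120 N, or if a joint passes its speed limit or range.

## Working session

There is one attempt and no reset: what is moved stays moved. The work goes in short steps, Python scripts to look and compute and a tool call to move; the robot and the scene stay as the last step left them, time stands still between calls to the robot, and variables do not carry over. Pictures are saved under pics/ and viewed, at most 14 in all, crops included, and the job is handed in when it is done.

Besides the shell and the picture viewer there is one more tool, called as name(argument=value, ...), one argument or row to a line, values as JSON. step_arm: Moves the arm, as the interface text tells. Its arguments: {"type":"object","properties":{"commands":{"type":"array","items":{"type":"number"}},"squeeze":{"type":"number"}},"required":["commands"]}

```bash
ls; mkdir -p pics
cat > h.py <<'E'
import numpy as np, cv2
from scipy.spatial.transform import Rotation as R
from plant import bot, vision
def cam(name):
    s=bot.get_state(); f=vision.grab_frame(name); K=np.array(f["intrinsics"])
    if "cam_to_world" in f: T=np.array(f["cam_to_world"])
    else:
        W=np.eye(4); W[:3,:3]=R.from_rotvec(s["eef_rot"]).as_matrix(); W[:3,3]=s["tcp_pos"]
        T=W@np.array(f["T_tool_cam"])
    return f["pixels"],K,T,f
def save(n,img): cv2.imwrite(f"pics/{n}.png",cv2.cvtColor(img,cv2.COLOR_RGB2BGR))
def ray(K,T,uv):
    p=np.linalg.solve(K,[uv[0],uv[1],1]); d=T[:3,:3]@np.array([p[0],-p[1],-p[2]]); return T[:3,3],d/np.linalg.norm(d)
def atz(K,T,uv,z):
    o,d=ray(K,T,uv); return o+d*(z-o[2])/d[2]
def proj(K,T,P):
    q=np.linalg.inv(T)@np.append(P,1); q=K@np.array([q[0],-q[1],-q[2]]); return q[:2]/q[2]
E
python3 - <<'E'
from h import *
print(bot.get_state(), bot.pinch_z)
out=[]
for c in ["scene","top"]:
    im,K,T,f=cam(c); save(c+"0",im); print(c,[k for k in f],K.round(1).tolist(),T.round(3).tolist())
    for n,z in [("stage",.034),("pad0",.048),("crank_axis",.082),("peg_mid",.109),("pointer",.048),("urn",.03),("acorn",.03),("bird",.03),("airbrush",.07),("nozzle",.04),("cradle",.03)]:
        for b in vision.boxes_of(n,c)[:4]:
            print(n,np.round(b["centre"]),round(b["conf"],2),atz(K,T,b["centre"],z).round(3))
E
```

```text
pics
{'time_s': 0.0, 'joint_positions': array([ 1.05329738e+00,  9.18366759e-02,  1.23185569e+00, -2.71833974e-05,
        1.81978607e+00, -5.67023582e-02]), 'joint_velocities': array([-0.00031999,  0.00035011,  0.00140787, -0.0011136 ,  0.00223044,
        0.00071689]), 'joint_efforts': array([-8.46294024e-04, -4.46456695e+01, -4.06452012e+01,  6.97607710e-02,
        2.92199588e-02, -9.77934474e-05]), 'tcp_pos': array([0.26666568, 0.53716332, 0.2215372 ]), 'eef_rot': array([-7.17324519e-01, -3.05807875e+00,  2.85219244e-03]), 'ft_force': array([-0.20636128, -0.41396831, -0.04133422]), 'torque': array([-0.02033734, -0.03993916, -0.01056448]), 'grasp_force': 0.0, 'finger_gap': 0.08776236006881669} 0.0187
scene ['pixels', 'intrinsics', 'cam_to_world'] [[367.0, 0.0, 254.1], [0.0, 367.0, 194.4], [0.0, 0.0, 1.0]] [[-0.709, -0.489, 0.508, 1.151], [0.705, -0.475, 0.527, 0.548], [-0.016, 0.732, 0.681, 0.903], [0.0, 0.0, 0.0, 1.0]]
stage [262. 230.] 0.74 [0.6   0.012 0.034]
stage [223. 188.] 0.2 [ 0.556 -0.226  0.034]
pad0 [381. 260.] 0.71 [0.455 0.341 0.048]
pad0 [275. 224.] 0.57 [0.564 0.0
[... 1289 characters left out ...]
0.68 [0.6   0.308 0.082]
peg_mid [337. 140.] 0.61 [ 0.723 -0.279  0.109]
peg_mid [296. 183.] 0.5 [ 0.598 -0.155  0.109]
peg_mid [305. 194.] 0.34 [ 0.565 -0.179  0.109]
pointer [238. 206.] 0.88 [0.544 0.016 0.048]
urn [110. 264.] 0.75 [0.381 0.399 0.03 ]
urn [160. 228.] 0.61 [0.484 0.252 0.03 ]
urn [134. 252.] 0.54 [0.412 0.328 0.03 ]
acorn [361. 212.] 0.66 [ 0.518 -0.355  0.03 ]
acorn [132. 219.] 0.47 [0.514 0.337 0.03 ]
bird [138. 186.] 0.62 [0.611 0.32  0.03 ]
bird [295. 185.] 0.37 [ 0.606 -0.158  0.03 ]
airbrush [369. 206.] 0.97 [ 0.532 -0.372  0.07 ]
airbrush [238. 206.] 0.44 [0.54  0.016 0.07 ]
nozzle [370. 203.] 0.72 [ 0.545 -0.384  0.04 ]
cradle [362. 208.] 0.96 [ 0.53  -0.359  0.03 ]
```

View pics/top0.png

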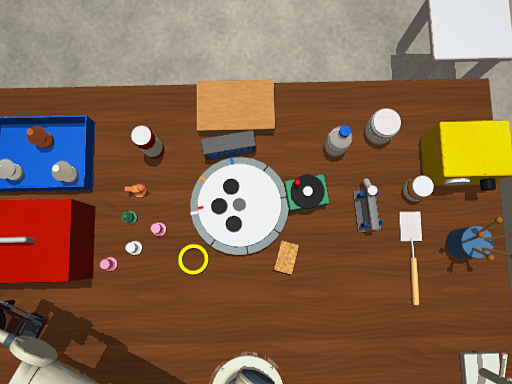

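View pics/scene0.png

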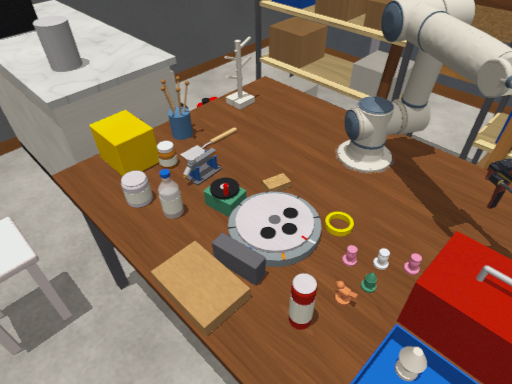

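All three castings are on the bench. In the top view the white urn is at (134,247), with pink look-alikes at (158,229) and (108,264). The acorn is at (130,217) and the bird at (136,190); the larger statues in the blue tray at left are not part of the job. The pads are at (231,186), (219,206) and (233,224). The knob is at (307,192) with its peg at (296,183), and the airbrush is at (368,207). I'll move the wrist camera above the castings first.

```bash
cat >> h.py <<'E'
from scipy.linalg import logm, expm
def pose():
    s=bot.get_state(); W=np.eye(4); W[:3,:3]=R.from_rotvec(s["eef_rot"]).as_matrix(); W[:3,3]=s["tcp_pos"]; return W
def down(yaw): # tool x at yaw deg, z down
    c,s_=np.cos(np.radians(yaw)),np.sin(np.radians(yaw)); return np.array([[c,s_,0],[s_,-c,0],[0,0,-1.]])
def row(target,yaw,N=None,W=None):
    W=pose() if W is None else W; G=np.eye(4); G[:3,:3]=down(yaw); G[:3,3]=target
    L=np.real(logm(np.linalg.inv(W)@G)); 
    for n in ([N] if N else range(1,80)):
        E=expm(L/n); t=E[:3,3]/.02; r=R.from_matrix(E[:3,:3]).as_rotvec()/.08
        if max(abs(t).max(),abs(r).max())<=1: break
    print("rows",n,np.round(t,2),np.round(r,3)); return G
E
python3 - <<'E'
from h import *
f=vision.grab_frame("wrist"); print(f["T_tool_cam"],f["intrinsics"])
row([.47,.32,.27],90,16)
row([.43,.32,.27],90)
E
```

```text
[[ 4.24291532e-04  9.68651734e-01  2.48422298e-01  6.80480080e-02]
 [ 9.99999860e-01 -4.89781699e-04  2.01819318e-04  5.14439265e-05]
 [ 3.17165328e-04  2.48422178e-01 -9.68651806e-01 -1.61598929e-01]
 [ 0.00000000e+00  0.00000000e+00  0.00000000e+00  1.00000000e+00]] [[331.96586033   0.         253.24412969]
 [  0.         331.96586033 190.1070958 ]
 [  0.           0.           1.        ]]
rows 16 [-0.97  0.16 -0.15] [ 0.    -0.     0.867]
rows 15 [-0.95  0.05 -0.16] [ 0.    -0.     0.925]
```

Run:
```python
from h import *
row([.5,.36,.27],90,16)
```

```text
rows 16 [-0.91  0.31 -0.15] [ 0.    -0.     0.867]
```

step_arm(
  commands=[-0.91,0.31,-0.15,0,0,0.867,0.7,-0.91,0.31,-0.15,0,0,0.867,0.7,-0.91,0.31,-0.15,0,0,0.867,0.7,-0.91,0.31,-0.15,0,0,0.867,0.7,-0.91,0.31,-0.15,0,0,0.867,0.7,-0.91,0.31,-0.15,0,0,0.867,0.7,-0.91,0.31,-0.15,0,0,0.867,0.7,-0.91,0.31,-0.15,0,0,0.867,0.7],
)

```text
time_s: 2.25
tcp_pos: [0.4087, 0.4814, 0.2466]
eef_rot: [-1.531, -2.743, 0.0]
ft_force: [-0.4, -0.3, 0.6]
finger_gap: 0.0617
grasp_force: 0.0
```

step_arm(
  commands=[-0.91,0.31,-0.15,0,0,0.867,0.7,-0.91,0.31,-0.15,0,0,0.867,0.7,-0.91,0.31,-0.15,0,0,0.867,0.7,-0.91,0.31,-0.15,0,0,0.867,0.7,-0.91,0.31,-0.15,0,0,0.867,0.7,-0.91,0.31,-0.15,0,0,0.867,0.7,-0.91,0.31,-0.15,0,0,0.867,0.7,-0.91,0.31,-0.15,0,0,0.867,0.7],
)

```text
time_s: 3.25
tcp_pos: [0.4992, 0.3594, 0.2706]
eef_rot: [2.224, 2.219, -0.0]
ft_force: [-0.9, 0.7, 0.0]
finger_gap: 0.0614
grasp_force: 0.0
```

Run:
```python
from h import *
s=bot.get_state(); print(s["time_s"],s["tcp_pos"],s["eef_rot"])
im,K,T,f=cam("wrist"); save("w1",im)
for n,z in [("urn_mid",.035),("acorn_mid",.035),("bird_mid",.035)]:
    for b in vision.boxes_of(n,"wrist")[:4]:
        print(n,np.round(b["centre"]),round(b["conf"],2),atz(K,T,b["centre"],z).round(4))
for n in ["urn","acorn","bird"]:
    for b in vision.regions_of(n,"wrist")[:4]:
        m=b["mask"]; print(n,np.round(b["centre"]),round(b["conf"],2),m.sum(),im[m].mean(0).round(),atz(K,T,b["centre"],.03).round(4))
```

```text
3.25 [0.49923326 0.35942969 0.27062127] [ 2.22377871e+00  2.21909395e+00 -1.78877617e-04]
urn_mid [238. 234.] 0.77 [0.4796 0.2679 0.035 ]
urn_mid [198. 178.] 0.7 [0.4314 0.3408 0.035 ]
urn_mid [158. 121.] 0.64 [0.3869 0.4087 0.035 ]
urn_mid [338. 195.] 0.41 [0.6034 0.3188 0.035 ]
acorn_mid [270. 167.] 0.87 [0.5186 0.3544 0.035 ]
bird_mid [199. 184.] 0.67 [0.432  0.3337 0.035 ]
bird_mid [336. 193.] 0.6 [0.6014 0.3214 0.035 ]
urn [242. 234.] 0.9 937 [233. 160. 196.] [0.4838 0.2658 0.03  ]
urn [154. 120.] 0.82 1089 [217. 113. 147.] [0.3811 0.4104 0.03  ]
urn [198. 185.] 0.8 946 [223. 219. 215.] [0.4305 0.3311 0.03  ]
acorn [273. 168.] 0.72 820 [ 51. 110.  77.] [0.5229 0.3519 0.03  ]
acorn [289. 343.] 0.34 3222 [232. 225. 227.] [0.5489 0.1001 0.03  ]
bird [336. 188.] 0.9 1208 [229. 143.  80.] [0.6027 0.3258 0.03  ]
```

View pics/w1.png

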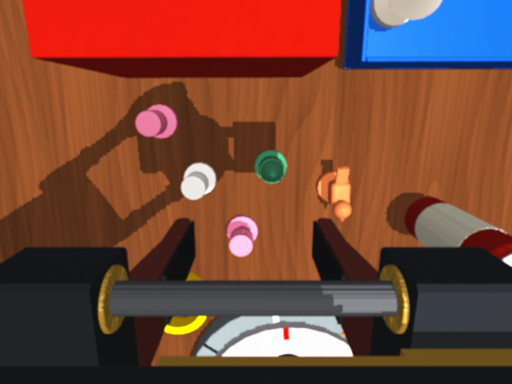

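The wrist view shows the white urn at (198,181), between pink look-alikes at (156,121) and (241,235). The acorn is at (271,167). The bird is at (336,190) with its beak towards image-down, which is world -y. Next I'll measure the positions with silhouettes from all three cameras, along with the stage and pads.

```bash
cat >> h.py <<'E'
PROF={"urn":[(0,21),(9,21),(10,9),(20,10),(30,15),(42,15),(50,12),(57,11)],"acorn":[(0,21),(9,21),(10,9),(20,16),(42,16),(55,10),(62,4)],"bird":[(0,21),(9,21),(10,8),(24,12),(48,13),(64,8)]}
def silc(K,T,name,xy,z0):
    m=np.zeros((384,512),np.uint8); a=np.linspace(0,2*np.pi,24)
    rings=[np.array([proj(K,T,[xy[0]+r/1e3*np.cos(t),xy[1]+r/1e3*np.sin(t),z0+z/1e3]) for t in a]) for z,r in PROF[name]]
    for p,q in zip(rings,rings[1:]): cv2.fillConvexPoly(m,cv2.convexHull((np.vstack([p,q])*16).astype(np.int32)),1,shift=4)
    v,u=np.nonzero(m); return np.array([u.mean(),v.mean()]),m
COL={"urn":lambda c:c.max()-c.min()<30,"acorn":lambda c:c[1]>c[0]+10,"bird":lambda c:c[0]>c[2]+60}
def find(name,camera,z0=0.,near=None,tol=.06):
    im,K,T,f=cam(camera); out=[]
    for b in vision.regions_of(name,camera)[:5]:
        m=b["mask"]; c=np.median(im[m],0); 
        if not COL[name](c): continue
        v,u=np.nonzero(m); g=np.array([u.mean(),v.mean()]); p=atz(K,T,g,z0+.03)[:2]
        for _ in range(5):
            e,mm=silc(K,T,name,p,z0); p=p+atz(K,T,g,z0+.03)[:2]-atz(K,T,e,z0+.03)[:2]
        if near is not None and np.hypot(*(p-near))>tol: continue
        out.append((p.round(4),round(b["conf"],2),round((m&(mm>0)).sum()/max(1,(m|(mm>0)).sum()),2),m.sum()))
    return out
E
python3 - <<'E'
from h import *
for c in ["wrist","top","scene"]:
    for n in ["urn","acorn","bird"]: print(c,n,find(n,c))
# pads and stage in top
im,K,T,f=cam("top"); 
g=im.max(2); sub=np.zeros_like(g); sub[150:262,185:295]=1
n,l,st,ce=cv2.connectedComponentsWithStats(((g<45)&(sub>0)).astype(np.uint8))
for i in range(1,n):
    if st[i,4]>40: print("dark",ce[i].round(1),st[i,4],atz(K,T,ce[i],.048).round(4))
w=((im.min(2)>200)&(sub>0)).astype(np.uint8); cs=max(cv2.findContours(w,cv2.RETR_EXTERNAL,cv2.CHAIN_APPROX_NONE)[0],key=len)
(e,ax,an)=cv2.fitEllipse(cs); print("disc",e,ax,atz(K,T,e,.048).round(4))
r=((im[...,0]>150)&(im[...,1]<80)&(im[...,2]<80)).astype(np.uint8); r[:150]=0;r[260:]=0;r[:,:185]=0;r[:,345:]=0
n,l,st,ce=cv2.connectedComponentsWithStats(r)
for i in range(1,n): print("red",ce[i].round(1),st[i,4],atz(K,T,ce[i],.048).round(4),atz(K,T,ce[i],.115).round(4))
E
```

```text
wrist urn [(array([0.4274, 0.3317]), 0.96, np.float64(0.94), np.int64(926))]
wrist acorn [(array([0.5212, 0.3503]), 0.63, np.float64(0.89), np.int64(826))]
wrist bird [(array([0.6067, 0.3178]), 0.89, np.float64(0.68), np.int64(1240))]
top urn [(array([0.4268, 0.3347]), 0.54, np.float64(0.82), np.int64(161))]
top acorn [(array([0.5189, 0.3489]), 0.55, np.float64(0.78), np.int64(153))]
top bird [(array([0.6044, 0.329 ]), 0.44, np.float64(0.63), np.int64(169))]
scene urn [(array([0.4254, 0.3344]), 0.82, np.float64(0.85), np.int64(225)), (array([ 0.5428, -0.2346]), 0.44, np.float64(0.34), np.int64(518))]
scene acorn [(array([0.5219, 0.3514]), 0.78, np.float64(0.89), np.int64(256))]
scene bird []
dark [230.2 185.6] 61 [0.6051 0.038  0.048 ]
dark [218.3 205.3] 48 [0.5462 0.0743 0.048 ]
dark [233.1 222.8] 50 [0.4928 0.0308 0.048 ]
disc (238.61843872070312, 204.81536865234375) (81.14606475830078, 83.49407196044922) [0.5464 0.0135 0.048 ]
red [297.1 181.8] 21 [ 0.6124 -0.164   0.048 ] [ 0.6012 -0.1581  0.115 ]
red [199.9 207.3] 10 [0.5414 0.1293 0.048 ] [0.5337 0.1205 0.115 ]
```

step_arm(
  commands=[-0.17,-0.45,0.78,0,0,0,0.7,-0.17,-0.45,0.78,0,0,0,0.7,-0.17,-0.45,0.78,0,0,0,0.7,-0.17,-0.45,0.78,0,0,0,0.7,-0.17,-0.45,0.78,0,0,0,0.7,-0.17,-0.45,0.78,0,0,0,0.7,-0.17,-0.45,0.78,0,0,0,0.7,-0.17,-0.45,0.78,0,0,0,0.7],
)

```text
time_s: 5.55
tcp_pos: [0.4266, 0.3327, 0.1454]
eef_rot: [2.221, 2.222, 0.0]
ft_force: [0.5, 0.3, -0.1]
finger_gap: 0.0615
grasp_force: 0.0
```

step_arm(
  commands=[0,0,0.9,0,0,0,0.7,0,0,0.9,0,0,0,0.7,0,0,0.9,0,0,0,0.7,0,0,0.9,0,0,0,0.7,0,0,0.9,0,0,0,0.7,0,0,0.9,0,0,0,0.7,0,0,0,0,0,0,0.7,0,0,0,0,0,0,0.7],
)

```text
time_s: 6.55
tcp_pos: [0.4272, 0.333, 0.0383]
eef_rot: [2.221, 2.222, 0.001]
ft_force: [0.2, 0.3, 1.1]
finger_gap: 0.0612
grasp_force: 0.0
```

Run:
```python
from h import *
s=bot.get_state(); print(s["time_s"],s["tcp_pos"],s["eef_rot"])
im,K,T,f=cam("wrist"); save("w2",im)
print(find("urn","wrist"))
```

```text
6.55 [0.42717399 0.33301259 0.03834278] [2.22101809e+00 2.22168131e+00 1.20820655e-03]
[(array([0.4282, 0.3314]), 0.84, np.float64(0.91), np.int64(5279))]
```

View pics/w2.png

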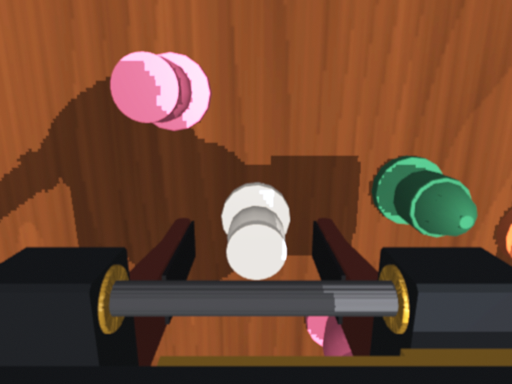

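The white urn sits centred between the fingers at (256,235), the acorn is off to the right, and the pink ones are clear. I'll descend, grip and lift.

step_arm(
  commands=[-0.04,0.03,0.5,0,0,0,0.7,0,0,0.52,0,0,0,0.7,0,0,0,0,0,0,0,0,0,0,0,0,0,0,0,0,0,0,0,0,0,0,0,0,0,0,0,0,0,0,0,0,0,0,0,0,0,0,0,0,0,0],
  squeeze=20,
)

```text
time_s: 7.7
tcp_pos: [0.4278, 0.3322, 0.0178]
eef_rot: [2.221, 2.221, 0.001]
ft_force: [0.2, -0.2, 1.4]
finger_gap: 0.0291
grasp_force: 20.0
```

step_arm(
  commands=[0,0,-0.5,0,0,0,0,0,0,-1,0,0,0,0,0,0,-1,0,0,0,0,0,0,-1,0,0,0,0,-0.5,0.5,-1,0,0,0,0,-1,0.5,-1,0,0,0,0,-1,0.5,-1,0,0,0,0,-1,0.5,-1,0,0,0,0],
)

```text
time_s: 8.7
tcp_pos: [0.4684, 0.2606, 0.1691]
eef_rot: [2.221, 2.221, 0.001]
ft_force: [0.6, -0.3, -2.2]
finger_gap: 0.0292
grasp_force: 20.0
```

Run:
```python
from h import *
s=bot.get_state(); print(s["time_s"],s["tcp_pos"],s["eef_rot"],s["finger_gap"],s["grasp_force"],s["ft_force"])
row([.55,.13,.20],90)
```

```text
8.7 [0.46835003 0.26062127 0.16907333] [2.22119994e+00 2.22083065e+00 6.65831567e-04] 0.02922642494030744 20.00023848231649 [ 0.60727768 -0.255064   -2.16100982]
rows 7 [-0.93  0.58 -0.22] [ 0.001  0.    -0.   ]
```

step_arm(
  commands=[-0.82,0.51,-0.19,0,0,0,0,-0.82,0.51,-0.19,0,0,0,0,-0.82,0.51,-0.19,0,0,0,0,-0.82,0.51,-0.19,0,0,0,0,-0.82,0.51,-0.19,0,0,0,0,-0.82,0.51,-0.19,0,0,0,0,-0.82,0.51,-0.19,0,0,0,0,-0.82,0.51,-0.19,0,0,0,0],
)

```text
time_s: 9.7
tcp_pos: [0.5498, 0.1297, 0.1981]
eef_rot: [-2.221, -2.222, -0.0]
ft_force: [0.9, -0.2, -1.7]
finger_gap: 0.0292
grasp_force: 20.0
```

Run:
```python
from h import *
s=bot.get_state(); print(s["time_s"],s["tcp_pos"])
im,K,T,f=cam("wrist"); save("w3",im)
g=im.max(2)
n,l,st,ce=cv2.connectedComponentsWithStats((g<60).astype(np.uint8))
for i in range(1,n):
    if 200<st[i,4]<8000: print("dark",ce[i].round(1),st[i],atz(K,T,ce[i],.048).round(4))
r=((im[...,0]>150)&(im[...,1]<80)&(im[...,2]<80)).astype(np.uint8)
n,l,st,ce=cv2.connectedComponentsWithStats(r)
for i in range(1,n): print("red",ce[i].round(1),st[i],atz(K,T,ce[i],.048).round(4))
```

```text
9.7 [0.54984284 0.12970838 0.19808642]
dark [423.9  30.4] [412   1  38  51 728] [0.6965 0.2599 0.048 ]
red [175.  58.] [175  58   1   1   1] [0.4805 0.2374 0.048 ]
red [245.5 178. ] [242 170   8  17 127] [0.5419 0.1295 0.048 ]
```

View pics/w3.png

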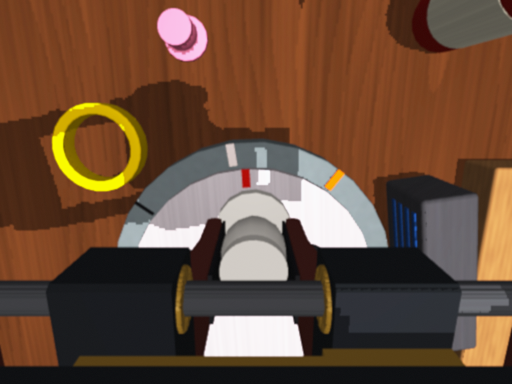

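Run:
```python
from h import *
im,K,T,f=cam("wrist"); I=im.astype(int)
o=(I[...,0]>200)&(I[...,1]>110)&(I[...,1]<190)&(I[...,2]<80); o[:160]=0;o[200:]=0;o[:,:310]=0;o[:,360:]=0
w=np.zeros(o.shape,bool); w[140:170,222:242]=(I[140:170,222:242].min(2)>165)
P={}
for k,m in [("orange",o),("white",w)]:
    v,u=np.nonzero(m); P[k]=atz(K,T,[u.mean(),v.mean()],.034)[:2]; print(k,m.sum(),u.mean(),v.mean(),P[k].round(4))
# disc edge: boundary between bright disc interior and grey rim -> pixels along radial rays, z=.048
C=np.array([.5464,.0135])
a=P["white"];b=P["orange"];d=b-a;c=np.linalg.norm(d);print("chord mm",c*1e3, 2*138*np.sin(np.pi/8))
mid=(a+b)/2; n=np.array([d[1],-d[0]])/c; 
if n@(C-mid)<0:n=-n
print("centre from marks",mid+n*.138*np.cos(np.pi/8))
# plinth outer edge vs wood (r=.150,z=.034): saturation step
hsv=cv2.cvtColor(im,cv2.COLOR_RGB2HSV); pts=[]
for t in np.radians(np.arange(25,160,3)):
    prev=None
    for r in np.arange(.165,.135,-.0005):
        u,v=proj(K,T,[C[0]+r*np.cos(t),C[1]+r*np.sin(t),.034]).round().astype(int)
        if not(0<=u<512 and 0<=v<245):break
        if hsv[v,u,1]<80: pts.append(atz(K,T,[u,v],.034)[:2]) if r<.164 else None; break
pts=np.array(pts)
from scipy.optimize import least_squares
s=least_squares(lambda c:np.hypot(*(pts-c).T)-.150,C,loss="soft_l1",f_scale=.001); print("edge",len(pts),s.x,np.std(s.fun))
for k in P: v=P[k]-s.x; print(k,np.degrees(np.arctan2(v[1],v[0])),np.hypot(*v))
v=np.array([.5419,.1295])-s.x; print("pointer",np.degrees(np.arctan2(v[1],v[0])))
```

```text
orange 164 332.7073170731707 176.89634146341464 [0.6305 0.1252]
white 172 229.8139534883721 152.76162790697674 [0.5277 0.1497]
chord mm 105.72772296736473 105.62062733276478
centre from marks [0.54958079 0.01342111]
edge 43 [0.54961993 0.01385525] 0.002326505520969326
orange 54.006268723065865 0.13764606001251928
white 99.1849213004769 0.13759812716740166
pointer 93.81914529455376
```

step_arm(
  commands=[-0.62,-0.36,0.5,0,0,0,0,-0.62,-0.36,0.5,0,0,0,0,-0.62,-0.36,0.5,0,0,0,0,-0.62,-0.36,0.5,0,0,0,0,-0.62,-0.36,0.5,0,0,0,0,-0.62,-0.36,0.5,0,0,0,0,-0.62,-0.36,0.5,0,0,0,0,-0.62,-0.36,0.5,0,0,0,0],
)

```text
time_s: 10.8
tcp_pos: [0.4912, 0.0312, 0.1173]
eef_rot: [-2.221, -2.222, -0.0]
ft_force: [-0.3, -0.8, -1.3]
finger_gap: 0.0295
grasp_force: 20.0
```

step_arm(
  commands=[0,0,0.6,0,0,0,0,0,0,0.6,0,0,0,0,0,0,0.5,0,0,0,0,0,0,0.4,0,0,0,0,0,0,0.2,0,0,0,0,0,0,0.1,0,0,0,0,0,0,0.1,0,0,0,0,0,0,0,0,0,0,0],
)

```text
time_s: 11.8
tcp_pos: [0.4917, 0.0316, 0.068]
eef_rot: [2.221, 2.222, 0.0]
ft_force: [-0.4, -0.2, -0.9]
finger_gap: 0.0292
grasp_force: 20.0
```

step_arm(
  commands=[-0.03,0.02,0.08,0,0,0,0,0,0,0,0,0,0,0.6,0,0,0,0,0,0,0.6,0,0,0,0,0,0,0.6,0,0,-0.5,0,0,0,0.6,0,0,-1,0,0,0,0.6,0,0,-1,0,0,0,0.6,0,0,-1,0,0,0,0.6],
)

```text
time_s: 12.8
tcp_pos: [0.4924, 0.031, 0.1386]
eef_rot: [2.22, 2.221, 0.002]
ft_force: [-0.8, 0.0, -0.2]
finger_gap: 0.0526
grasp_force: 0.0
```

step_arm(
  commands=[1,0.07,-0.2,0,0,0,0.6,1,0.07,0,0,0,0,0.6,1,0.07,0,0,0,0,0.6,1,0.07,0,0,0,0,0.6,1,0.07,0,0,0,0,0.6,1,0.07,0,0,0,0,0.6,1,0.07,0,0,0,0,0.6,1,0.07,0,0,0,0,0.6],
)

```text
time_s: 13.8
tcp_pos: [0.5033, 0.1922, 0.1405]
eef_rot: [2.221, 2.222, 0.0]
ft_force: [0.1, 0.3, 0.1]
finger_gap: 0.0528
grasp_force: 0.0
```

step_arm(
  commands=[1,0.07,0,0,0,0,0.7,1,0.07,0,0,0,0,0.7,1,0.07,0,0,0,0,0.7,1,0.07,0,0,0,0,0.7,1,0.07,0.3,0,0,0,0.7,1,0.07,0.5,0,0,0,0.7,1,0.07,0.8,0,0,0,0.7,1,0.07,1,0,0,0,0.7],
)

```text
time_s: 14.8
tcp_pos: [0.5143, 0.3523, 0.0868]
eef_rot: [-2.221, -2.222, 0.0]
ft_force: [0.6, 0.1, 0.1]
finger_gap: 0.0612
grasp_force: 0.0
```

Run:
```python
from h import *
s=bot.get_state(); print(s["time_s"],s["tcp_pos"])
for c in ["wrist","top","scene"]: print(c,find("acorn",c),find("bird",c))
for c in ["top","scene"]: print(c,find("urn",c),find("urn",c,.048))
```

```text
14.8 [0.51427282 0.35226349 0.08677194]
wrist [(array([0.5209, 0.3508]), 0.67, np.float64(0.93), np.int64(2784))] [(array([0.6011, 0.3318]), 0.72, np.float64(0.53), np.int64(2681))]
top [] [(array([0.604 , 0.3282]), 0.68, np.float64(0.64), np.int64(156)), (array([0.3886, 0.1531]), 0.4, np.float64(0.0), np.int64(431))]
scene [(array([0.5237, 0.3535]), 0.5, np.float64(0.84), np.int64(256))] [(array([0.6018, 0.3221]), 0.85, np.float64(0.69), np.int64(297))]
top [(array([0.552 , 0.0129]), 0.57, np.float64(0.03), np.int64(5258)), (array([0.4948, 0.0351]), 0.46, np.float64(0.95), np.int64(176))] [(array([0.4909, 0.0314]), 0.69, np.float64(0.73), np.int64(136))]
scene [(array([0.4502, 0.0036]), 0.48, np.float64(0.79), np.int64(154))] [(array([0.4898, 0.0336]), 0.73, np.float64(0.87), np.int64(195)), (array([0.7207, 0.271 ]), 0.43, np.float64(0.25), np.int64(1274))]
```

step_arm(
  commands=[-0.06,0.34,0,0,0,0,0.7,0,0,0.8,0,0,0,0.7,0,0,0.8,0,0,0,0.7,0,0,0.7,0,0,0,0.7,0,0,0.7,0,0,0,0.7,0,0,0.4,0,0,0,0.7,0,0,0.1,0,0,0,0.7,0,0,0,0,0,0,0.7],
)

```text
time_s: 16.8
tcp_pos: [0.5213, 0.35, 0.0186]
eef_rot: [2.221, 2.222, 0.001]
ft_force: [0.0, -0.8, 0.4]
finger_gap: 0.0615
grasp_force: 0.0
```

step_arm(
  commands=[0,0,0,0,0,0,0,0,0,0,0,0,0,0,0,0,0,0,0,0,0,0,0,0,0,0,0,0,0,0,-0.3,0,0,0,0,0,0,-1,0,0,0,0,0,0,-1,0,0,0,0,0,0,-1,0,0,0,0],
  squeeze=20,
)

```text
time_s: 17.8
tcp_pos: [0.5215, 0.3501, 0.0867]
eef_rot: [2.221, 2.221, 0.003]
ft_force: [0.2, 0.3, -2.2]
finger_gap: 0.0316
grasp_force: 20.0
```

step_arm(
  commands=[-0.9,0.08,-0.4,0,0,0,0,-0.9,0.08,-0.4,0,0,0,0,-0.9,0.08,-0.4,0,0,0,0,-0.9,0.08,-0.4,0,0,0,0,-0.9,0.08,-0.4,0,0,0,0,-0.9,0.08,-0.4,0,0,0,0,-0.9,0.08,-0.4,0,0,0,0,-0.9,0.08,-0.4,0,0,0,0],
)

```text
time_s: 18.8
tcp_pos: [0.5341, 0.2046, 0.1488]
eef_rot: [2.221, 2.222, 0.0]
ft_force: [0.4, 0.5, -1.2]
finger_gap: 0.0316
grasp_force: 20.0
```

step_arm(
  commands=[-0.9,0.07,0,0,0,0,0,-0.9,0.07,0,0,0,0,0,-0.9,0.07,0,0,0,0,0,-0.9,0.07,0,0,0,0,0,-0.9,0.07,0,0,0,0,0,-0.9,0.07,0,0,0,0,0,-0.9,0.07,0.2,0,0,0,0,-0.28,0.07,0.4,0,0,0,0],
)

```text
time_s: 19.8
tcp_pos: [0.5455, 0.0729, 0.1361]
eef_rot: [2.222, 2.22, 0.001]
ft_force: [-0.8, -1.0, -1.6]
finger_gap: 0.0312
grasp_force: 20.0
```

step_arm(
  commands=[0,0,0.8,0,0,0,0,0,0,0.8,0,0,0,0,0,0,0.7,0,0,0,0,0,0,0.5,0,0,0,0,0,0,0.3,0,0,0,0,0,0,0.2,0,0,0,0,0,0,0.1,0,0,0,0,0,0,0,0,0,0,0],
)

```text
time_s: 20.8
tcp_pos: [0.5453, 0.0742, 0.0685]
eef_rot: [2.221, 2.222, 0.001]
ft_force: [-0.5, 0.9, -1.4]
finger_gap: 0.0317
grasp_force: 20.0
```

step_arm(
  commands=[-0.05,0.02,0.09,0,0,0,0,0,0,0,0,0,0,0.6,0,0,0,0,0,0,0.6,0,0,0,0,0,0,0.6,0,0,-0.5,0,0,0,0.6,0,0,-1,0,0,0,0.6,0,0,-1,0,0,0,0.6,0,0,-1,0,0,0,0.6],
)

```text
time_s: 21.8
tcp_pos: [0.546, 0.0733, 0.1389]
eef_rot: [2.22, 2.221, 0.002]
ft_force: [-0.5, -0.9, -0.6]
finger_gap: 0.0523
grasp_force: 0.0
```

Run:
```python
from h import *
s=bot.get_state(); print(s["time_s"],s["tcp_pos"])
for c in ["top","scene"]:
    im,K,T,f=cam(c)
    for b in vision.regions_of("spraycan",c)[:2]:
        v,u=np.nonzero(b["mask"]); print(c,b["conf"],b["mask"].sum(),u.min(),u.max(),v.min(),v.max(),atz(K,T,b["centre"],.085).round(3))
    print(find("bird",c),find("acorn",c,.048),find("urn",c,.048))
im,K,T,f=cam("top"); save("t2",cv2.resize(im[110:280,80:330],None,fx=3,fy=3,interpolation=cv2.INTER_CUBIC))
print("can top centre if px 141,134", atz(K,T,[141,134],.17), "base 152,150", atz(K,T,[152,150],0))
```

```text
21.8 [0.54597758 0.07325879 0.13887012]
top 0.81 734 131 164 125 158 [0.727 0.28  0.085]
[(array([0.6027, 0.3274]), 0.59, np.float64(0.7), np.int64(168))] [] [(array([ 0.5426, -0.0295]), 0.48, np.float64(0.06), np.int64(3156))]
scene 0.87 1238 289 316 274 329 [0.74  0.283 0.085]
scene 0.5 468 325 353 211 236 [0.466 0.202 0.085]
[(array([0.6015, 0.3235]), 0.54, np.float64(0.67), np.int64(300))] [(array([0.5466, 0.0762]), 0.58, np.float64(0.69), np.int64(159))] [(array([0.6321, 0.0299]), 0.65, np.float64(0.03), np.int64(6988)), (array([0.4871, 0.036 ]), 0.64, np.float64(0.6), np.int64(131))]
can top centre if px 141,134 [0.73606979 0.27661196 0.17      ] base 152,150 [0.7320424  0.28616426 0.        ]
```

View pics/t2.png

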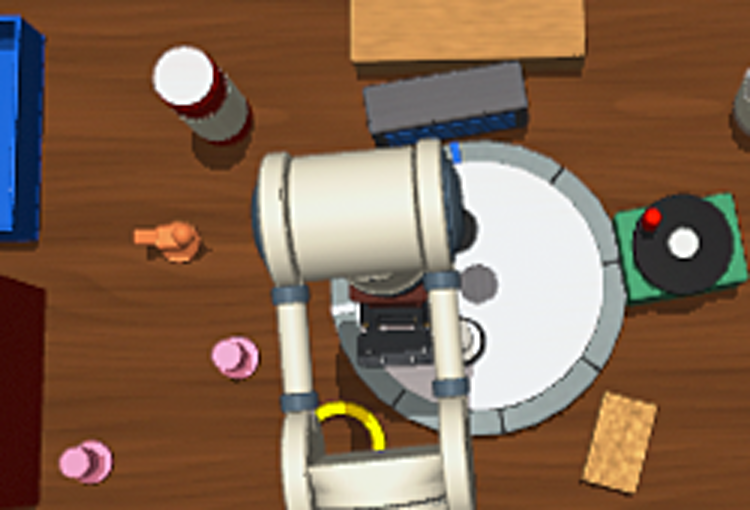

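step_arm(
  commands=[0.9,0.2,-0.3,0,0,0,0.7,0.9,0.2,0,0,0,0,0.7,0.9,0.2,0,0,0,0,0.7,0.9,0.2,0,0,0,0,0.7,0.9,0.2,0,0,0,0,0.7,0.9,0.2,0,0,0,0,0.7,0.9,0.2,0,0,0,0,0.7,0.9,0.2,0,0,0,0,0.7],
)

```text
time_s: 23.65
tcp_pos: [0.5778, 0.2184, 0.1424]
eef_rot: [-2.221, -2.222, 0.0]
ft_force: [-0.1, 0.5, -0.6]
finger_gap: 0.0616
grasp_force: 0.0
```

step_arm(
  commands=[0.9,0.2,0,0,0,0,0.7,0.9,0.2,0,0,0,0,0.7,0.9,0.2,0,0,0,0,0.7,0.9,0.2,0,0,0,0,0.7,0.9,0.2,0,0,0,0,0.7,0.9,0.2,0,0,0,0,0.7,0,0,0,0,0,0,0.7,0,0,0,0,0,0,0.7],
)

```text
time_s: 24.65
tcp_pos: [0.6015, 0.325, 0.1423]
eef_rot: [2.221, 2.222, -0.001]
ft_force: [-0.3, -0.0, -0.2]
finger_gap: 0.0617
grasp_force: 0.0
```

Run:
```python
from h import *
s=bot.get_state(); print(s["time_s"],s["tcp_pos"])
im,K,T,f=cam("wrist"); save("w4",im)
for b in vision.boxes_of("bird_mid","wrist")[:2]: print(b,atz(K,T,b["centre"],.035))
for b in vision.regions_of("bird","wrist")[:1]:
    m=b["mask"].astype(np.uint8); print(b["conf"],m.sum())
    # foot: lower disc, darker; try
for c in ["top","scene"]: print(find("bird",c), find("acorn",c,.048),find("urn",c,.048))
```

```text
24.65 [0.60149987 0.32501258 0.14228128]
{'centre': [255.3, 192.0], 'conf': 0.71} [0.60275145 0.32209618 0.035     ]
0.96 2374
[(array([0.6033, 0.3254]), 0.54, np.float64(0.82), np.int64(187))] [(array([0.5452, 0.0721]), 0.48, np.float64(0.78), np.int64(141))] [(array([0.4906, 0.0316]), 0.61, np.float64(0.86), np.int64(158))]
[(array([0.6007, 0.324 ]), 0.76, np.float64(0.65), np.int64(304))] [(array([0.5455, 0.0749]), 0.77, np.float64(0.61), np.int64(141))] [(array([0.4849, 0.0295]), 0.53, np.float64(0.7), np.int64(151)), (array([0.624 , 0.0269]), 0.51, np.float64(0.03), np.int64(7508))]
```

View pics/w4.png

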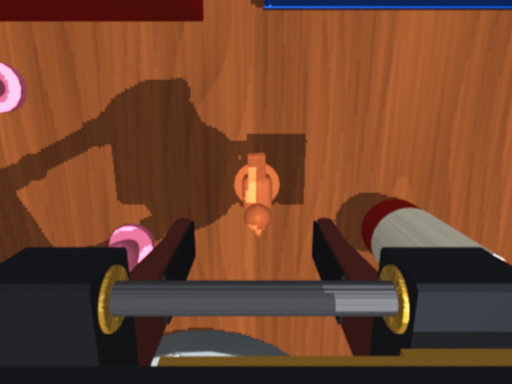

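The bird at (257,185) is aligned with the image vertical and centred between the fingers, with its beak down. The can, at right around (400,220), is clear.

step_arm(
  commands=[-0.15,0.05,0.8,0,0,0,0.7,0,0,0.9,0,0,0,0.7,0,0,0.9,0,0,0,0.7,0,0,0.9,0,0,0,0.7,0,0,0.9,0,0,0,0.7,0,0,0.8,0,0,0,0.7,0,0,0.65,0,0,0,0.7,0,0,0.4,0,0,0,0.7],
)

```text
time_s: 26.4
tcp_pos: [0.6023, 0.3221, 0.0164]
eef_rot: [-2.221, -2.222, 0.001]
ft_force: [-0.9, -0.3, 0.2]
finger_gap: 0.0618
grasp_force: 0.0
```

step_arm(
  commands=[0,0,0,0,0,0,0.7,0,0,0,0,0,0,0,0,0,0,0,0,0,0,0,0,0,0,0,0,0,0,0,0,0,0,0,0,0,0,0,0,0,0,0,0,0,0,0,0,0,0,0,0,0,0,0,0,0],
  squeeze=20,
)

```text
time_s: 27.4
tcp_pos: [0.6027, 0.3222, 0.0177]
eef_rot: [2.221, 2.221, 0.001]
ft_force: [0.9, 0.2, 1.3]
finger_gap: 0.024
grasp_force: 20.0
```

step_arm(
  commands=[0,0,-0.4,0,0,0,0,0,0,-1,0,0,0,0,0,0,-1,0,0,0,0,-0.5,0,-1,0,0,0,0,-1,0,-1,0,0,0,0,-1,0,-1,0,0,0,0,-1,0,-0.8,0,0,0,0,-1,0,0,0,0,0,0],
)

```text
time_s: 28.4
tcp_pos: [0.6033, 0.2306, 0.1437]
eef_rot: [2.221, 2.22, 0.005]
ft_force: [-0.6, 0.1, -1.2]
finger_gap: 0.0238
grasp_force: 20.0
```

step_arm(
  commands=[-1,0.1,0,0,0,0,0,-1,0,0,0,0,0,0,-1,0,0,0,0,0,0,-1,0,0,0,0,0,0,-1,0,0,0,0,0,0,-1,0,0,0,0,0,0,-1,0,0,0,0,0,0,-1,0,0,0,0,0,0],
)

```text
time_s: 29.4
tcp_pos: [0.6046, 0.0709, 0.1415]
eef_rot: [2.221, 2.222, 0.0]
ft_force: [0.1, 1.2, -1.4]
finger_gap: 0.024
grasp_force: 20.0
```

step_arm(
  commands=[-1,0,0,0,0,0,0,-0.7,0,0,0,0,0,0,0,0,0.5,0,0,0,0,0,0,0.7,0,0,0,0,0,0,0.7,0,0,0,0,0,0,0.6,0,0,0,0,0,0,0.4,0,0,0,0,0,0,0,0,0,0,0],
)

```text
time_s: 30.4
tcp_pos: [0.6042, 0.0384, 0.0825]
eef_rot: [-2.22, -2.221, 0.002]
ft_force: [-0.6, -0.3, -1.1]
finger_gap: 0.0241
grasp_force: 20.0
```

step_arm(
  commands=[-0.02,0.02,0.5,0,0,0,0,0,0,0.3,0,0,0,0,0,0,0,0,0,0,0,0,0,0,0,0,0,0.55,0,0,0,0,0,0,0.55,0,0,-0.3,0,0,0,0.55,0,0,-1,0,0,0,0.55,0,0,-1,0,0,0,0.55],
)

```text
time_s: 31.4
tcp_pos: [0.6053, 0.0378, 0.1157]
eef_rot: [2.22, 2.221, 0.002]
ft_force: [0.3, 0.8, 0.1]
finger_gap: 0.0488
grasp_force: 0.0
```

step_arm(
  commands=[0,0,-1,0,0,0,0.55,0,0,-1,0,0,0,0.55,0,0,-1,0,0,0,0.55,0,0,0,0,0,1,0.55,0,0,0,0,0,1,0.55,0,0,0,0,0,1,0.55,0,0,0,0,0,1,0.55,0,0,0,0,0,1,0.55],
)

```text
time_s: 32.4
tcp_pos: [0.605, 0.0378, 0.1741]
eef_rot: [2.621, 1.733, -0.0]
ft_force: [0.2, -0.4, 0.7]
finger_gap: 0.0479
grasp_force: 0.0
```

Run:
```python
from h import *
s=bot.get_state(); print(s["time_s"],s["tcp_pos"])
row([.60,-.17,.17],0,16)
for c in ["top","scene"]:
    im,K,T,f=cam(c); I=im.astype(int)
    print(c,find("bird",c,.048), find("acorn",c,.048),find("urn",c,.048,np.array([.5,.03])))
    r=((I[...,0]>150)&(I[...,1]<80)&(I[...,2]<80)).astype(np.uint8)
    n,l,st,ce=cv2.connectedComponentsWithStats(r)
    for i in range(1,n):
        P=atz(K,T,ce[i],.105)
        if np.hypot(P[0]-.5824,P[1]+.1889)<.07: print("red",ce[i].round(1),st[i],P.round(4))
```

```text
32.4 [0.60501136 0.03782427 0.17412807]
rows 16 [-0.41  0.55  0.01] [0.    0.    0.913]
top [(array([0.6024, 0.0244]), 0.51, np.float64(0.3), np.int64(54))] [(array([0.5343, 0.0753]), 0.49, np.float64(0.31), np.int64(57))] [(array([0.4937, 0.0327]), 0.65, np.float64(0.69), np.int64(127))]
red [297.1 181.8] [295 180   5   5  21] [ 0.6029 -0.159   0.105 ]
scene [(array([ 0.5777, -0.1837]), 0.69, np.float64(0.3), np.int64(60)), (array([0.6013, 0.0352]), 0.54, np.float64(0.71), np.int64(247))] [(array([0.5483, 0.078 ]), 0.49, np.float64(0.69), np.int64(157))] [(array([0.4877, 0.0316]), 0.74, np.float64(0.73), np.int64(159))]
red [225.2 184.9] [223 183   5   5  17] [ 0.5894 -0.1694  0.105 ]
```

step_arm(
  commands=[-0.41,0.55,0,0,0,0.913,0.55,-0.41,0.55,0,0,0,0.913,0.55,-0.41,0.55,0,0,0,0.913,0.55,-0.41,0.55,0,0,0,0.913,0.55,-0.41,0.55,0,0,0,0.913,0.55,-0.41,0.55,0,0,0,0.913,0.55,-0.41,0.55,0,0,0,0.913,0.55,-0.41,0.55,0,0,0,0.913,0.55],
)

```text
time_s: 34.1
tcp_pos: [0.6344, -0.0668, 0.1733]
eef_rot: [-3.008, -0.905, 0.0]
ft_force: [-0.4, -0.6, -0.3]
finger_gap: 0.0484
grasp_force: 0.0
```

step_arm(
  commands=[-0.41,0.55,0,0,0,0.913,0.55,-0.41,0.55,0,0,0,0.913,0.55,-0.41,0.55,0,0,0,0.913,0.55,-0.41,0.55,0,0,0,0.913,0.55,-0.41,0.55,0,0,0,0.913,0.55,-0.41,0.55,0,0,0,0.913,0.55,-0.41,0.55,0,0,0,0.913,0.55,-0.41,0.55,0,0,0,0.913,0.55],
)

```text
time_s: 35.1
tcp_pos: [0.6011, -0.1698, 0.1733]
eef_rot: [-3.142, -0.0, 0.0]
ft_force: [-0.9, -0.3, -0.2]
finger_gap: 0.0484
grasp_force: 0.0
```

```bash
cat >> h.py <<'E'
def reds(c,z,near,tol=.07):
    im,K,T,f=cam(c); I=im.astype(int)
    r=((I[...,0]>150)&(I[...,1]<90)&(I[...,2]<90)).astype(np.uint8)
    n,l,st,ce=cv2.connectedComponentsWithStats(r)
    for i in range(1,n):
        P=atz(K,T,ce[i],z)
        if st[i,4]>5 and np.hypot(*(P[:2]-near))<tol: print("red",c,ce[i].round(1),st[i],P.round(4))
    return im,K,T
E
python3 - <<'E'
from h import *
s=bot.get_state(); print(s["time_s"],s["tcp_pos"],s["eef_rot"])
im,K,T=reds("wrist",.109,[.5824,-.1889]); save("w5",im)
# knob disc fit
g=(im.max(2)<60).astype(np.uint8); 
for c in cv2.findContours(g,cv2.RETR_EXTERNAL,cv2.CHAIN_APPROX_NONE)[0]:
    if len(c)>60:
        e=cv2.fitEllipse(c); print("dark",np.round(e[0]),np.round(e[1]),atz(K,T,e[0],.082).round(4))
for n in ["urn","acorn","bird"]: print(n,find(n,"top",.048,np.array([.55,.05]),.12))
E
```

```text
35.1 [ 0.60113509 -0.16983663  0.17333305] [-3.14157177e+00 -6.08753002e-05  2.84579773e-04]
red wrist [233.8 208.7] [226 198  17  22 279] [ 0.5966 -0.1558  0.109 ]
dark [509. 351.] [ 5. 36.] [ 0.4542 -0.3996  0.082 ]
dark [  6. 243.] [22. 38.] [0.5583 0.0335 0.082 ]
dark [ 18. 180.] [48. 57.] [0.6116 0.014  0.082 ]
dark [250. 264.] [269. 505.] [ 0.5401 -0.1669  0.082 ]
dark [70. 68.] [ 2. 31.] [ 0.6936 -0.0378  0.082 ]
dark [62. 34.] [ 51. 114.] [ 0.7164 -0.0352  0.082 ]
urn [(array([0.4903, 0.032 ]), 0.55, np.float64(0.78), np.int64(146))]
acorn [(array([0.545, 0.073]), 0.48, np.float64(0.79), np.int64(147))]
bird [(array([0.6052, 0.04  ]), 0.53, np.float64(0.71), np.int64(198))]
```

View pics/w5.png

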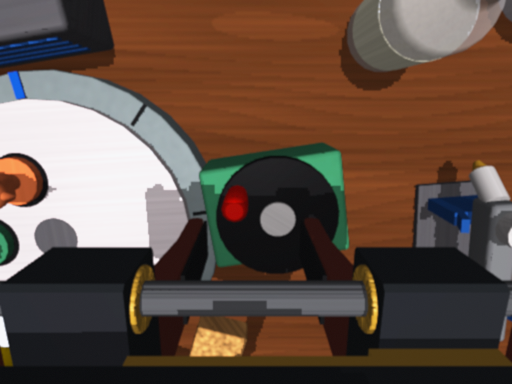

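Run:
```python
from h import *
im,K,T,f=cam("wrist"); I=im.astype(int)
print(atz(K,T,[278,214],.082),atz(K,T,[278,219],.082))
hub=((I.min(2)>110)&(I.max(2)-I.min(2)<25)).astype(np.uint8); hub[:195]=0;hub[243:]=0;hub[:,255:262]*=1;hub[:,:255]=0;hub[:,300:]=0
v,u=np.nonzero(hub); print("hub",u.mean(),v.mean(),len(u),atz(K,T,[u.mean(),v.mean()],.083))
m=((I[...,0]>110)&(I[...,1]<60)&(I[...,2]<60)); m[:190]=0;m[225:]=0;m[:,:215]=0;m[:,:215]=0;m[:,255:]=0
v,u=np.nonzero(m); g=np.array([u.mean(),v.mean()]); print(g,len(u),u.min(),u.max(),v.min(),v.max())
# model fit of cylinder silhouette
p=atz(K,T,g,.104)[:2]; a=np.linspace(0,2*np.pi,24)
for _ in range(5):
    q=np.array([proj(K,T,[p[0]+.009*np.cos(t),p[1]+.009*np.sin(t),z]) for t in a for z in (.083,.125)])
    mm=np.zeros((384,512),np.uint8); cv2.fillConvexPoly(mm,cv2.convexHull((q*16).astype(np.int32)),1,shift=4); vv,uu=np.nonzero(mm)
    e=np.array([uu.mean(),vv.mean()]); p=p+atz(K,T,g,.104)[:2]-atz(K,T,e,.104)[:2]
print("peg",p,len(uu),uu.min(),uu.max(),vv.min(),vv.max())
```

```text
[ 0.58412336 -0.18863221  0.082     ] [ 0.57989087 -0.18872899  0.082     ]
hub 278.40401785714283 219.6171875 896 [ 0.57972062 -0.18898461  0.083     ]
[235.01131222 207.3800905 ] 442 225 245 193 220
peg [ 0.59791861 -0.15574909] 953 220 248 186 227
```

step_arm(
  commands=[-0.05,-0.66,0.4,0,0,0,0.55,0,0,0.7,0,0,0,0.55,0,0,0.8,0,0,0,0.55,0,0,0.8,0,0,0,0.55,0,0,0.7,0,0,0,0.55,0,0,0.4,0,0,0,0.55,0,0,0.2,0,0,0,0.55,0,0,0,0,0,0,0.55],
)

```text
time_s: 36.5
tcp_pos: [0.6004, -0.1563, 0.0935]
eef_rot: [3.142, 0.004, 0.0]
ft_force: [0.0, 0.5, 0.1]
finger_gap: 0.0485
grasp_force: 0.0
```

step_arm(
  commands=[0,0,0,0,0,0,0.1,0,0,0,0,0,0,0,0,0,0,0,0,0,0,0,0,0,0,0,0,0,0,0,0,0,0,0,0,0,0,0,0,0,0,0,0,0,0,0,0,0,0,0,0,0,0,0,0,0],
  squeeze=15,
)

```text
time_s: 37.5
tcp_pos: [0.6003, -0.1566, 0.0937]
eef_rot: [3.141, 0.003, 0.0]
ft_force: [-1.3, -3.1, 1.7]
finger_gap: 0.0172
grasp_force: 15.0
```

Run:
```python
from h import *
s=bot.get_state(); print(s["time_s"],s["tcp_pos"],s["finger_gap"],s["grasp_force"],s["ft_force"],s["torque"])
y=s["tcp_pos"][1]; print(np.degrees(np.arcsin((y+.189)/.038)))
for a0 in [55,60,65]:
    a=np.radians(a0-22.5*np.arange(17)); P=.038*np.c_[np.cos(a),-np.sin(a)]/.02
    print(a0,np.diff(P,axis=0).round(2).tolist())
```

```text
37.5 [ 0.60030713 -0.15657203  0.09367241] 0.017180090868812194 15.000230608671359 [-1.29313172 -3.06963048  1.71880236] [-0.48329821  0.41264552 -0.04587795]
58.57985993726334
55 [[0.51, 0.54], [0.27, 0.69], [-0.02, 0.74], [-0.3, 0.68], [-0.54, 0.51], [-0.69, 0.27], [-0.74, -0.02], [-0.68, -0.3], [-0.51, -0.54], [-0.27, -0.69], [0.02, -0.74], [0.3, -0.68], [0.54, -0.51], [0.69, -0.27], [0.74, 0.02], [0.68, 0.3]]
60 [[0.56, 0.49], [0.33, 0.66], [0.05, 0.74], [-0.24, 0.7], [-0.49, 0.56], [-0.66, 0.33], [-0.74, 0.05], [-0.7, -0.24], [-0.56, -0.49], [-0.33, -0.66], [-0.05, -0.74], [0.24, -0.7], [0.49, -0.56], [0.66, -0.33], [0.74, -0.05], [0.7, 0.24]]
65 [[0.6, 0.44], [0.38, 0.63], [0.11, 0.73], [-0.18, 0.72], [-0.44, 0.6], [-0.63, 0.38], [-0.73, 0.11], [-0.72, -0.18], [-0.6, -0.44], [-0.38, -0.63], [-0.11, -0.73], [0.18, -0.72], [0.44, -0.6], [0.63, -0.38], [0.73, -0.11], [0.72, 0.18]]
```

step_arm(
  commands=[0.56,0.49,0,0,0,0,0,0.33,0.66,0,0,0,0,0,0.05,0.74,0,0,0,0,0,-0.24,0.7,0,0,0,0,0,-0.49,0.56,0,0,0,0,0,-0.66,0.33,0,0,0,0,0,-0.74,0.05,0,0,0,0,0,-0.7,-0.24,0,0,0,0,0],
)

```text
time_s: 38.5
tcp_pos: [0.5626, -0.2228, 0.0936]
eef_rot: [3.141, 0.003, 0.003]
ft_force: [3.4, 1.4, 3.2]
finger_gap: 0.0168
grasp_force: 15.0
```

Run:
```python
from h import *
s=bot.get_state(); print(s["time_s"],s["tcp_pos"],s["finger_gap"],s["grasp_force"],s["ft_force"],s["torque"])
im,K,T=reds("wrist",.109,np.array([.5824,-.1889])); reds("top",.048,np.array([.55,.0135]),.14); reds("top",.109,np.array([.5824,-.1889]),.06)
```

```text
38.5 [ 0.56261098 -0.22283704  0.09364064] 0.01680855486063151 15.000305691654177 [3.40742136 1.41884591 3.17386383] [ 0.38675237 -0.34286084 -0.0299839 ]
red wrist [253. 266.] [240 254  27  25 522] [ 0.5543 -0.2225  0.109 ]
red top [200.3 202.2] [198 202   5   2   6] [0.5569 0.128  0.048 ]
```

step_arm(
  commands=[-0.56,-0.49,0,0,0,0,0,-0.33,-0.66,0,0,0,0,0,-0.05,-0.74,0,0,0,0,0,0.24,-0.7,0,0,0,0,0,0.49,-0.56,0,0,0,0,0,0.66,-0.33,0,0,0,0,0,0.74,-0.05,0,0,0,0,0,0.7,0.24,0,0,0,0,0],
)

```text
time_s: 39.65
tcp_pos: [0.6012, -0.1569, 0.0936]
eef_rot: [3.14, 0.004, -0.001]
ft_force: [-6.4, -8.1, 6.3]
finger_gap: 0.017
grasp_force: 15.0
```

step_arm(
  commands=[0.56,0.49,0,0,0,0,0,0.33,0.66,0,0,0,0,0,0.05,0.74,0,0,0,0,0,-0.24,0.7,0,0,0,0,0,-0.49,0.56,0,0,0,0,0,-0.66,0.33,0,0,0,0,0,-0.74,0.05,0,0,0,0,0,-0.7,-0.24,0,0,0,0,0],
)

```text
time_s: 40.65
tcp_pos: [0.5634, -0.2231, 0.0936]
eef_rot: [3.14, 0.003, 0.003]
ft_force: [1.8, 1.1, 3.0]
finger_gap: 0.0172
grasp_force: 15.0
```

step_arm(
  commands=[-0.56,-0.49,0,0,0,0,0,-0.33,-0.66,0,0,0,0,0,-0.05,-0.74,0,0,0,0,0,0.24,-0.7,0,0,0,0,0,0.49,-0.56,0,0,0,0,0,0.66,-0.33,0,0,0,0,0,0.74,-0.05,0,0,0,0,0,0.7,0.24,0,0,0,0,0],
)

```text
time_s: 41.65
tcp_pos: [0.6012, -0.1568, 0.0935]
eef_rot: [3.14, 0.004, -0.001]
ft_force: [-6.4, -6.8, 6.5]
finger_gap: 0.0171
grasp_force: 15.0
```

step_arm(
  commands=[0.56,0.49,0,0,0,0,0,0.33,0.66,0,0,0,0,0,0.05,0.74,0,0,0,0,0,-0.24,0.7,0,0,0,0,0,-0.49,0.56,0,0,0,0,0,-0.66,0.33,0,0,0,0,0,-0.74,0.05,0,0,0,0,0,-0.7,-0.24,0,0,0,0,0],
)

```text
time_s: 42.65
tcp_pos: [0.5635, -0.2231, 0.0936]
eef_rot: [3.14, 0.003, 0.003]
ft_force: [2.2, -0.9, 4.8]
finger_gap: 0.0172
grasp_force: 15.0
```

Run:
```python
from h import *
s=bot.get_state(); print(s["time_s"],s["tcp_pos"],s["finger_gap"],s["grasp_force"],s["ft_force"],s["torque"])
im,K,T=reds("top",.048,np.array([.55,.0135]),.14); save("t3",cv2.resize(im[140:265,180:340],None,fx=4,fy=4,interpolation=cv2.INTER_CUBIC))
reds("scene",.048,np.array([.55,.0135]),.14)
```

```text
42.65 [ 0.56350134 -0.22314646  0.09362929] 0.017220653707489562 15.00038599351683 [ 2.18579317 -0.92265968  4.84596013] [ 0.08884025 -0.19062662  0.00683497]
red top [206.2 183.1] [204 182   5   4   9] [0.6143 0.1101 0.048 ]
red scene [282.9 247. ] [282 245   3   5  10] [0.6144 0.1103 0.048 ]
```

View pics/t3.png

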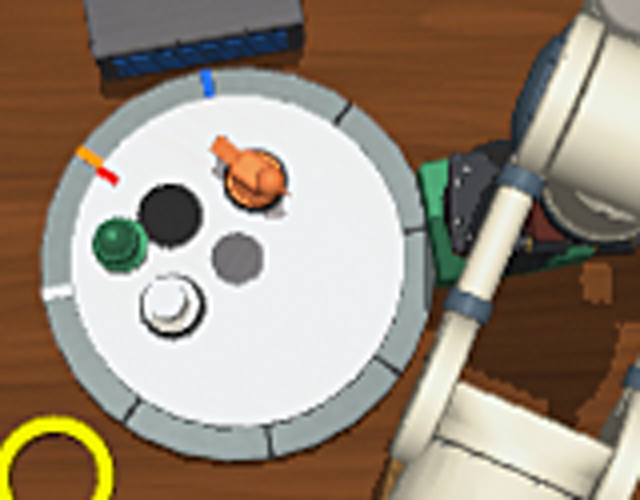

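The top view shows the acorn knocked off its pad: it stands at crop (120,245), and pad 1 is empty at (170,215). The urn and bird are on their pads. The pointer is about 2° short of orange, so I'll finish the division first and then put the acorn back.

step_arm(
  commands=[-0.56,-0.49,0,0,0,0,0,-0.33,-0.66,0,0,0,0,0,-0.03,-0.33,0,0,0,0,0,0,0,0,0,0,0,0,0,0,0,0,0,0,0.2,0,0,0,0,0,0,0.5,0,0,0,0,0,0,0.5,0,0,-0.3,0,0,0,0.5],
)

```text
time_s: 43.75
tcp_pos: [0.5441, -0.1922, 0.0984]
eef_rot: [-3.141, -0.004, 0.003]
ft_force: [-0.8, -0.2, -0.5]
finger_gap: 0.0422
grasp_force: 0.0
```

step_arm(
  commands=[0,0,-1,0,0,0,0.5,0,0,-1,0,0,0,0.5,0,0,-1,0,0,0,0.5,0,0,-1,0,0,0,0.5,0,-0.7,-1,0,0,0,0.5,0,-1,0,0,0,0,0.5,0,-1,0,0,0,0,0.5,0,-1,0,0,0,0,0.5],
)

```text
time_s: 44.75
tcp_pos: [0.5436, -0.1165, 0.1982]
eef_rot: [-3.141, -0.005, 0.003]
ft_force: [-0.1, -0.0, 0.1]
finger_gap: 0.0439
grasp_force: 0.0
```

Run:
```python
from h import *
s=bot.get_state(); print(s["time_s"],s["tcp_pos"],s["eef_rot"],s["finger_gap"])
im,K,T=reds("top",.048,np.array([.55,.0135]),.14); reds("scene",.048,np.array([.55,.0135]),.14)
I=im.astype(int); o=(I[...,0]>200)&(I[...,1]>100)&(I[...,1]<190)&(I[...,2]<90); o[:170]=0;o[190:]=0;o[:,:190]=0;o[:,210:]=0
v,u=np.nonzero(o); P=atz(K,T,[u.mean(),v.mean()],.034); print("orange",P, len(u))
for c in ["top","scene"]:
    for n in ["urn","acorn","bird"]: print(c,n,find(n,c,.048,np.array([.55,.05]),.12))
```

```text
44.75 [ 0.5436148  -0.11653381  0.19823947] [-3.14092039e+00 -5.09563855e-03  2.88933987e-03] 0.043877419060752425
red top [207.5 182. ] [205 181   6   3  10] [0.6177 0.1062 0.048 ]
red scene [281.3 247.4] [281 245   2   5   7] [0.619 0.108 0.048]
orange [0.6300749  0.12473287 0.034     ] 17
top urn [(array([0.5165, 0.0631]), 0.63, np.float64(0.77), np.int64(140))]
top acorn [(array([0.5632, 0.0986]), 0.65, np.float64(0.88), np.int64(160))]
top bird [(array([ 0.6104, -0.0022]), 0.71, np.float64(0.74), np.int64(197))]
scene urn [(array([0.5111, 0.0614]), 0.54, np.float64(0.79), np.int64(181))]
scene acorn [(array([0.5654, 0.1029]), 0.68, np.float64(0.82), np.int64(201))]
scene bird [(array([ 6.078e-01, -5.000e-04]), 0.57, np.float64(0.84), np.int64(189))]
```

step_arm(
  commands=[0.1,-0.9,0,0,0,0,0.6,0.1,-0.9,0,0,0,0,0.6,0.1,-0.9,0,0,0,0,0.6,0.1,-0.9,0,0,0,0,0.6,0.1,-0.9,0.1,0,0,0,0.6,0.1,-0.9,0.1,0,0,0,0.6,0.1,-0.9,0.2,0,0,0,0.6,0.1,-0.9,0.2,0,0,0,0.6],
)

```text
time_s: 46.45
tcp_pos: [0.5598, 0.0267, 0.187]
eef_rot: [-3.142, -0.004, 0.0]
ft_force: [0.1, 0.0, 0.2]
finger_gap: 0.053
grasp_force: 0.0
```

step_arm(
  commands=[0.1,-0.9,0.2,0,0,0,0.6,0.1,-0.9,0.2,0,0,0,0.6,0,-0.9,0.2,0,0,0,0.6,0,-0.4,0.2,0,0,0,0.6,0,0,0.2,0,0,0,0.6,0,0,0,0,0,0,0.6,0,0,0,0,0,0,0.6,0,0,0,0,0,0,0.6],
)

```text
time_s: 47.45
tcp_pos: [0.5637, 0.0871, 0.1677]
eef_rot: [3.142, 0.003, 0.001]
ft_force: [-0.3, -0.5, -0.4]
finger_gap: 0.0527
grasp_force: 0.0
```

Run:
```python
from h import *
s=bot.get_state(); print(s["time_s"],s["tcp_pos"],s["eef_rot"],s["finger_gap"])
im,K,T,f=cam("wrist"); save("w6",im)
for n in ["urn","acorn","bird"]: print(n,find(n,"wrist",.048,np.array([.55,.05]),.12))
g=(im.max(2)<60).astype(np.uint8)
for c in cv2.findContours(g,cv2.RETR_EXTERNAL,cv2.CHAIN_APPROX_NONE)[0]:
    if 60<len(c)<300: e=cv2.fitEllipse(c); print("dark",np.round(e[0]),np.round(e[1]),atz(K,T,e[0],.048).round(4))
```

```text
47.45 [0.56371697 0.08705999 0.16773447] [3.14159119e+00 2.67866551e-03 8.18383932e-04] 0.05268810480155229
urn [(array([0.5146, 0.064 ]), 0.78, np.float64(0.93), np.int64(2480))]
acorn [(array([0.5639, 0.0996]), 0.56, np.float64(0.93), np.int64(2131))]
bird [(array([ 0.6039, -0.0084]), 0.63, np.float64(0.69), np.int64(3469))]
dark [238. 204.] [19. 42.] [0.5456 0.1011 0.048 ]
dark [222. 256.] [ 74. 169.] [0.4955 0.1163 0.048 ]
dark [283. 161.] [55. 55.] [0.5847 0.0619 0.048 ]
dark [360. 136.] [53. 53.] [ 0.6056 -0.0028  0.048 ]
dark [500. 171.] [ 27. 122.] [ 0.5759 -0.1258  0.048 ]
dark [39. 22.] [51. 73.] [0.693  0.2537 0.048 ]
```

View pics/w6.png

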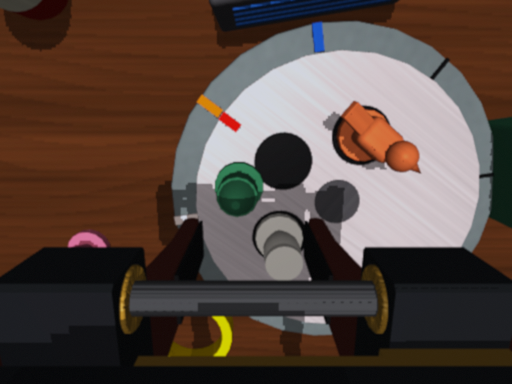

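The acorn at (238,190) stands beside the empty pad 1 at (283,161). The urn at (280,240) and bird at (365,135) are centred on their pads, and the pointer lines up with orange. I'll regrasp the acorn.

step_arm(
  commands=[0.01,-0.62,0.3,0,0,0,0.6,0,0,0.8,0,0,0,0.6,0,0,0.9,0,0,0,0.6,0,0,0.9,0,0,0,0.6,0,0,0.9,0,0,0,0.6,0,0,0.8,0,0,0,0.6,0,0,0.5,0,0,0,0.6,0,0,0,0,0,0,0.6],
)

```text
time_s: 48.8
tcp_pos: [0.5633, 0.0998, 0.0645]
eef_rot: [3.141, 0.004, -0.002]
ft_force: [-0.2, -0.1, -0.3]
finger_gap: 0.0528
grasp_force: 0.0
```

step_arm(
  commands=[0,0,0,0,0,0,0.2,0,0,0,0,0,0,0,0,0,0,0,0,0,0,0,0,0,0,0,0,0,0,0,0,0,0,0,0,0,0,0,0,0,0,0,0,0,-0.3,0,0,0,0,0,0,-0.5,0,0,0,0],
  squeeze=20,
)

```text
time_s: 49.8
tcp_pos: [0.5629, 0.0999, 0.0806]
eef_rot: [3.141, 0.004, -0.004]
ft_force: [-0.1, -0.5, -0.7]
finger_gap: 0.0314
grasp_force: 20.0
```

step_arm(
  commands=[0,0,-0.7,0,0,0,0,0.26,0.47,-0.3,0,0,0,0,0.26,0.47,0,0,0,0,0,0.26,0.47,0,0,0,0,0,0.27,0.47,0,0,0,0,0,0,0,0.5,0,0,0,0,0,0,0.5,0,0,0,0,0,0,0.3,0,0,0,0],
)

```text
time_s: 50.8
tcp_pos: [0.5841, 0.0626, 0.0738]
eef_rot: [-3.142, -0.004, 0.003]
ft_force: [-0.1, 0.2, -1.8]
finger_gap: 0.0312
grasp_force: 20.0
```

step_arm(
  commands=[0,0,0.25,0,0,0,0,0,0,0.15,0,0,0,0,0,0,0,0,0,0,0,0,0,0,0,0,0,0,0,0,0,0,0,0,0,0,0,0,0,0,0,0,0,0,0,0,0,0,0,0,0,0,0,0,0,0],
)

```text
time_s: 51.8
tcp_pos: [0.5848, 0.0623, 0.0675]
eef_rot: [3.142, 0.004, 0.0]
ft_force: [-0.7, 1.0, -0.4]
finger_gap: 0.0315
grasp_force: 20.0
```

step_arm(
  commands=[-0.02,0.01,0.05,0,0,0,0,0,0,0,0,0,0,0.5,0,0,0,0,0,0,0.5,0,0,0,0,0,0,0.5,0,0,-0.4,0,0,0,0.5,0,0,-1,0,0,0,0.5,0,0,-1,0,0,0,0.5,0,0,-1,0,0,0,0.5],
)

```text
time_s: 52.8
tcp_pos: [0.5848, 0.0622, 0.137]
eef_rot: [-3.142, -0.004, -0.003]
ft_force: [1.0, -0.7, 0.2]
finger_gap: 0.0439
grasp_force: 0.0
```

step_arm(
  commands=[0,0,-1,0,0,0,0.6,0,0.5,-1,0,0,0,0.6,0,1,-1,0,0,0,0.6,-0.1,1,0,0,0,0,0.6,-0.2,1,0,0,0,0,0.6,-0.2,1,0,0,0,0,0.6,-0.2,1,0,0,0,0,0.6,-0.2,1,0,0,0,0,0.6],
)

```text
time_s: 53.8
tcp_pos: [0.5662, -0.0693, 0.1941]
eef_rot: [-3.142, -0.003, 0.001]
ft_force: [0.4, -0.4, 0.1]
finger_gap: 0.0527
grasp_force: 0.0
```

step_arm(
  commands=[-0.2,1,0,0,0,0,0.6,-0.2,1,0,0,0,0,0.6,-0.2,1,0,0,0,0,0.6,-0.2,1,0,0,0,0,0.6,-0.2,1,0,0,0,0,0.6,-0.2,1,0,0,0,0,0.6,-0.2,1,0,0,0,0,0.6,-0.2,1,0,0,0,0,0.6],
)

```text
time_s: 54.8
tcp_pos: [0.5348, -0.2293, 0.1944]
eef_rot: [3.142, 0.004, -0.0]
ft_force: [0.3, 0.4, 0.2]
finger_gap: 0.0527
grasp_force: 0.0
```

step_arm(
  commands=[-0.1,1,0,0,0,0,0.6,0,1,0,0,0,0,0.6,0,1,0,0,0,0,0.6,0,1,0,0,0,0,0.6,0,1,0,0,0,0,0.6,0,0.6,0,0,0,0,0.6,0,0,0,0,0,0,0.6,0,0,0,0,0,0,0.6],
)

```text
time_s: 55.8
tcp_pos: [0.5335, -0.3396, 0.1945]
eef_rot: [-3.141, -0.004, -0.0]
ft_force: [0.9, 0.2, -0.7]
finger_gap: 0.0529
grasp_force: 0.0
```

Run:
```python
from h import *
s=bot.get_state(); print(s["time_s"],s["tcp_pos"],s["eef_rot"],s["finger_gap"])
for c in ["top","scene"]:
    for n in ["urn","acorn","bird"]: print(c,n,find(n,c,.048,np.array([.55,.05]),.12))
im,K,T,f=cam("wrist"); save("w7",im)
for n,z in [("airbrush",.075),("cradle",.03),("nozzle",.04)]:
    for b in vision.regions_of(n,"wrist")[:2]: print(n,b["conf"],np.round(b["centre"]),b["mask"].sum(),atz(K,T,b["centre"],z).round(4))
```

```text
55.8 [ 0.53351879 -0.33958094  0.19446122] [-3.14127149e+00 -4.44976468e-03 -9.27083569e-05] 0.05289560865547062
top urn [(array([0.516 , 0.0615]), 0.57, np.float64(0.75), np.int64(138))]
top acorn [(array([0.5837, 0.0609]), 0.58, np.float64(0.79), np.int64(144))]
top bird [(array([ 0.6115, -0.0008]), 0.64, np.float64(0.66), np.int64(160))]
scene urn [(array([0.518, 0.067]), 0.61, np.float64(0.94), np.int64(217))]
scene acorn [(array([0.5842, 0.0649]), 0.65, np.float64(0.88), np.int64(208))]
scene bird [(array([ 0.6059, -0.0029]), 0.66, np.float64(0.82), np.int64(190))]
airbrush 0.75 [295. 167.] 5024 [ 0.549  -0.3757  0.075 ]
cradle 0.7 [273. 174.] 4080 [ 0.5341 -0.3592  0.03  ]
cradle 0.54 [462. 121.] 7823 [ 0.586  -0.5401  0.03  ]
nozzle 0.79 [292. 166.] 4762 [ 0.5436 -0.3767  0.04  ]
nozzle 0.42 [459. 120.] 7863 [ 0.5876 -0.5318  0.04  ]
```

View pics/w7.png

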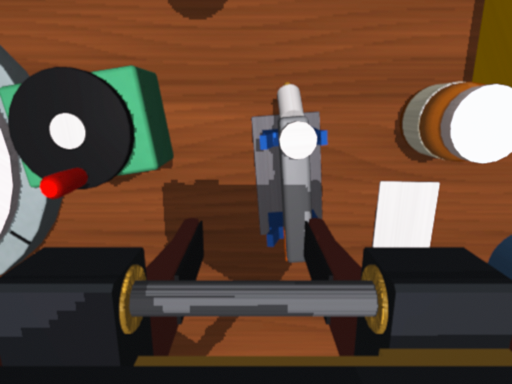

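Run:
```python
from h import *
im,K,T,f=cam("wrist"); save("w7c",cv2.resize(im[70:275,230:350],None,fx=5 if 0 else 2.9,fy=2.9,interpolation=cv2.INTER_CUBIC))
p=lambda u,v,z:atz(K,T,[u,v],z)[:2]
print("cup",p(298,140,.104)); print("rear mid",p(295,262,.083))
a,b=p(253,120,.008),p(262,232,.008); print("plate left",a,b,np.degrees(np.arctan2(*(a-b)[::-1])))
I=im.astype(int); m=((I[...,2]>120)&(I[...,0]<70)&(I[...,1]<120)).astype(np.uint8)
n,l,st,ce=cv2.connectedComponentsWithStats(m)
for i in range(1,n):
    if st[i,4]>15: print("blue",ce[i].round(1),st[i],p(*ce[i],.065).round(4))
```

```text
cup [ 0.57493978 -0.37347879]
rear mid [ 0.46380326 -0.37756598]
plate left [ 0.58548526 -0.33945429] [ 0.46283194 -0.34984215] 4.8409937669865295
blue [323.  137.2] [320 131   7  14  88] [ 0.5735 -0.4004]
blue [274.2 138.2] [272 132   6  13  63] [ 0.5725 -0.3579]
blue [263.  141.9] [259 134   9  16 111] [ 0.5692 -0.3482]
```

View pics/w7c.png

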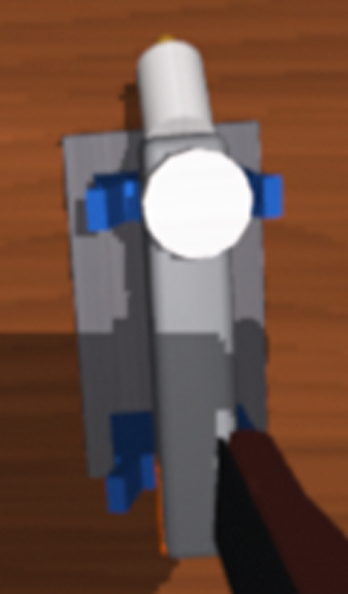

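The airbrush lies in the cradle with its cup at (298,140) and its nozzle pointing up-image, which is world +x. I estimate its origin at about (0.527, -0.3775) with a yaw of about 4.8°.

step_arm(
  commands=[-0.16,0.95,0,0,0,-0.52,0.6,-0.16,0.95,0.3,0,0,-0.52,0.6,0,0,0.8,0,0,0,0.6,0,0,0.8,0,0,0,0.6,0,0,0.8,0,0,0,0.6,0,0,0.8,0,0,0,0.6,0,0,0.6,0,0,0,0.6,0,0,0,0,0,0,0.6],
)

```text
time_s: 57.65
tcp_pos: [0.5274, -0.3776, 0.1109]
eef_rot: [-3.137, -0.135, 0.003]
ft_force: [-0.2, 0.1, 0.4]
finger_gap: 0.0528
grasp_force: 0.0
```

Run:
```python
from h import *
s=bot.get_state(); print(s["time_s"],s["tcp_pos"],s["eef_rot"],s["finger_gap"])
im,K,T,f=cam("wrist"); save("w8",im)
```

```text
57.65 [ 0.52741581 -0.3775794   0.11085414] [-3.13716740e+00 -1.34534931e-01  2.80453628e-03] 0.05279334069706265
```

View pics/w8.png

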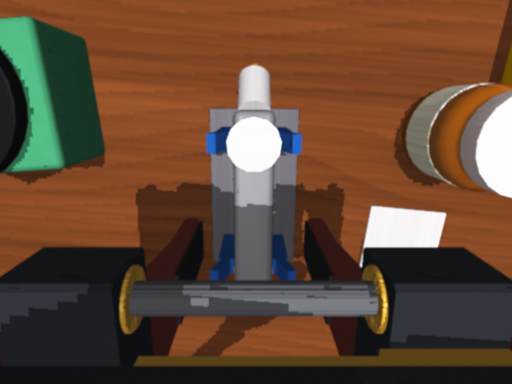

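Aligned and centred, with the cup at (254,145) and the handle between the fingers. I'll descend and grip.

step_arm(
  commands=[0,0,0.6,0,0,0,0.6,0,0,0.7,0,0,0,0.6,0,0,0.7,0,0,0,0.6,0,0,0.6,0,0,0,0.6,0,0,0.3,0,0,0,0.6,0,0,0,0,0,0,0.6,0,0,0,0,0,0,0.2,0,0,0,0,0,0,0],
  squeeze=30,
)

```text
time_s: 58.7
tcp_pos: [0.5282, -0.3784, 0.0552]
eef_rot: [3.138, 0.134, 0.002]
ft_force: [-0.1, -0.5, 0.1]
finger_gap: 0.0362
grasp_force: 0.0
```

step_arm(
  commands=[0,0,0,0,0,0,0,0,0,0,0,0,0,0,0,0,0,0,0,0,0,0,0,0,0,0,0,0,0,0,0,0,0,0,0,0,0,0,0,0,0,0,0,0,0,0,0,0,0,0,0,0,0,0,0,0],
)

```text
time_s: 59.7
tcp_pos: [0.5281, -0.3781, 0.0549]
eef_rot: [3.138, 0.135, 0.001]
ft_force: [-0.5, 1.8, 5.6]
finger_gap: 0.0238
grasp_force: 30.0
```

Run:
```python
from h import *
s=bot.get_state(); print(s["time_s"],s["tcp_pos"],s["eef_rot"],s["finger_gap"],s["ft_force"],s["grasp_force"])
im,K,T,f=cam("wrist"); I=im.astype(int)
w=((I.min(2)>200)).astype(np.uint8); n,l,st,ce=cv2.connectedComponentsWithStats(w)
for i in range(1,n):
    if st[i,4]>200: 
        P=atz(K,T,ce[i],.104); print(ce[i],st[i],P, (pose()[:3,:3].T@(P-s["tcp_pos"])).round(4))
```

```text
59.7 [ 0.52806423 -0.37810047  0.05487527] [3.13849228e+00 1.34586120e-01 8.10741870e-04] 0.023766341339937647 [-0.54570358  1.80936815  5.63225293] 29.995747804641724
[253.31039641  78.39042633] [ 239   53   30   51 1337] [ 0.60313821 -0.37137525  0.104     ] [ 0.0754 -0.0003 -0.0491]
[253.33630952 163.90853175] [ 213  124   81   80 5040] [ 0.57537202 -0.37378318  0.104     ] [ 0.0475 -0.0002 -0.0491]
[446.73100954 253.6300559 ] [ 395  231   95   49 3041] [ 0.5482049  -0.44756495  0.104     ] [ 0.0141  0.0709 -0.0491]
[451.89941691 331.20553936] [439 316  28  33 686] [ 0.51584311 -0.45719809  0.104     ] [-0.0189  0.0778 -0.0491]
```

step_arm(
  commands=[0,0,-0.3,0,0,0,0,0,0,-0.7,0,0,0,0,0,0,-0.9,0,0,0,0,0,0,-1,0,0,0,0,0,0,-1,0,0,0,0,0,0,-1,0,0,0,0,0,0,-0.8,0,0,0,0,0,0,0,0,0,0,0],
)

```text
time_s: 60.75
tcp_pos: [0.5285, -0.3786, 0.1707]
eef_rot: [3.136, 0.134, 0.004]
ft_force: [-0.4, -0.2, -2.8]
finger_gap: 0.024
grasp_force: 30.0
```

Run:
```python
from h import *
s=bot.get_state(); print(s["time_s"],s["tcp_pos"],s["eef_rot"],s["finger_gap"],s["ft_force"],s["torque"])
G=row([.42,-.24,.1687],45,11); row([.4013,-.0514,.1687],45,None,G)
for n in ["urn","acorn","bird"]: print(n,find(n,"top",.048,np.array([.55,.05]),.12),find(n,"scene",.048,np.array([.55,.05]),.12))
```

```text
60.75 [ 0.52850061 -0.37859715  0.17071374] [3.13648742 0.1343555  0.00400513] 0.02402843742697123 [-0.44131247 -0.19944038 -2.80422285] [-0.01407962  0.17181026 -0.02259609]
rows 11 [-0.21 -0.79  0.01] [ 0.004 -0.002 -0.795]
rows 8 [ 0.75 -0.92  0.  ] [0. 0. 0.]
urn [(array([0.5421, 0.0097]), 0.56, np.float64(0.04), np.int64(4907)), (array([0.5156, 0.0636]), 0.53, np.float64(0.8), np.int64(146))] [(array([0.5159, 0.0652]), 0.75, np.float64(0.86), np.int64(196))]
acorn [(array([0.5823, 0.0607]), 0.56, np.float64(0.83), np.int64(149))] []
bird [(array([ 6.101e-01, -2.000e-04]), 0.57, np.float64(0.7), np.int64(206))] [(array([ 0.603, -0.006]), 0.64, np.float64(0.82), np.int64(203))]
```

step_arm(
  commands=[-0.21,-0.79,0,0,0,-0.795,0,-0.21,-0.79,0,0,0,-0.795,0,-0.21,-0.79,0,0,0,-0.795,0,-0.21,-0.79,0,0,0,-0.795,0,-0.21,-0.79,0,0,0,-0.795,0,-0.21,-0.79,0,0,0,-0.795,0,-0.21,-0.79,0,0,0,-0.795,0,-0.21,-0.79,0,0,0,-0.795,0],
)

```text
time_s: 62.35
tcp_pos: [0.4579, -0.2686, 0.1686]
eef_rot: [3.002, 0.923, 0.0]
ft_force: [-0.8, 0.5, -2.6]
finger_gap: 0.024
grasp_force: 30.0
```

step_arm(
  commands=[-0.21,-0.79,0,0,0,-0.795,0,-0.21,-0.79,0,0,0,-0.795,0,-0.21,-0.79,0,0,0,-0.795,0,0.5,-0.7,0,0,0,0,0,0.75,-0.92,0,0,0,0,0,0.75,-0.92,0,0,0,0,0,0.75,-0.92,0,0,0,0,0,0,0,0,0,0,0,0],
)

```text
time_s: 63.35
tcp_pos: [0.4097, -0.1499, 0.1688]
eef_rot: [2.901, 1.204, 0.002]
ft_force: [-0.2, -0.5, -2.1]
finger_gap: 0.0239
grasp_force: 30.0
```

Run:
```python
from h import *
s=bot.get_state(); print(s["time_s"],s["tcp_pos"],s["eef_rot"],s["finger_gap"])
row([.4013,-.0514,.1687],45)
im,K,T,f=cam("wrist"); save("w9",im)
print(find("urn","wrist",.048,np.array([.55,.05]),.12))
```

```text
63.35 [ 0.40967472 -0.14994866  0.16882773] [2.90130371e+00 1.20366318e+00 1.64543259e-03] 0.023912516504547093
rows 4 [ 0.8  -0.94  0.  ] [ 0.003 -0.002  0.003]
[]
```

View pics/w9.png

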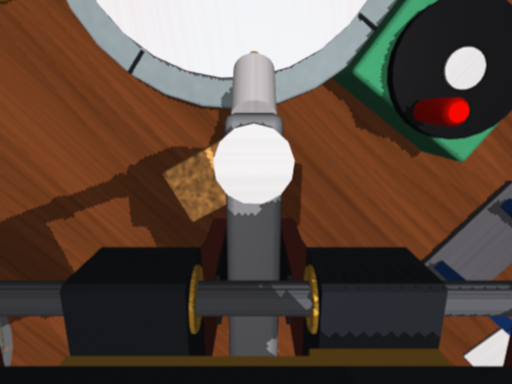

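The airbrush is held straight, with its nozzle at (253,53) over the stage rim. I'll move onto the urn and hold there for about 2 s.

step_arm(
  commands=[0.6,-0.7,0,0,0,0,0,0.8,-0.94,0,0,0,0,0,0.8,-0.94,0,0,0,0,0,0.6,-0.8,0,0,0,0,0,0.4,-0.4,0,0,0,0,0,0,0,0,0,0,0,0,0,0,0,0,0,0,0,0,0,0,0,0,0,0],
)

```text
time_s: 64.5
tcp_pos: [0.4012, -0.0533, 0.1684]
eef_rot: [2.903, 1.2, -0.0]
ft_force: [1.0, 0.4, -2.4]
finger_gap: 0.0242
grasp_force: 30.0
```

```bash
cat >> h.py <<'E'
def aim(X):
    W=pose(); n=(W@[.0915,0,.015,1])[:3]; d=W[:3,:3]@np.array([1,0,1])/2**.5
    v=np.array(X)-n; a=v@d; print("noz",n.round(4),"along",round(a,4),"miss",round(np.linalg.norm(v-a*d),4),(v-a*d).round(4))
E
python3 - <<'E'
from h import *
print(bot.get_state()["time_s"]); aim([.516,.0635,.083])
for n in ["urn","acorn","bird"]: print(n,find(n,"scene",.048,np.array([.55,.05]),.12))
im,K,T,f=cam("wrist"); print(find("urn","wrist",.048))
E
```

```text
64.5
noz [0.466  0.0113 0.1533] along 0.1008 miss 0.0022 [-0.0004  0.0019  0.001 ]
urn [(array([0.5156, 0.0649]), 0.53, np.float64(0.8), np.int64(182))]
acorn [(array([0.5853, 0.0648]), 0.56, np.float64(0.54), np.int64(130))]
bird [(array([ 0.6023, -0.006 ]), 0.62, np.float64(0.84), np.int64(212))]
[]
```

step_arm(
  commands=[0.07,-0.07,0,0,0,0,0,0,0,0,0,0,0,0,0,0,0,0,0,0,0,0,0,0,0,0,0,0,0,0,0,0,0,0,0,0,0,0,0,0,0,0,0,0,0,0,0,0,0,0,0,0,0,0,0,0],
)

```text
time_s: 65.95
tcp_pos: [0.4012, -0.0508, 0.1684]
eef_rot: [2.903, 1.202, 0.0]
ft_force: [-0.2, -0.5, -2.2]
finger_gap: 0.0237
grasp_force: 30.0
```

step_arm(
  commands=[0,0,0,0,0,0,0,0,0,0,0,0,0,0,0,0,0,0,0,0,0,0,0,0,0,0,0,0,0,0,0,0,0,0,0,0,0,0,0,0,0,0,0,0,0,0,0,0,0,0,0,0,0,0,0,0],
)

```text
time_s: 66.95
tcp_pos: [0.4011, -0.0507, 0.1684]
eef_rot: [-2.903, -1.202, -0.0]
ft_force: [0.1, -0.4, -2.0]
finger_gap: 0.0236
grasp_force: 30.0
```

step_arm(
  commands=[0.6,0.6,0,0,0,0,0,0.7,0.75,0,0,0,0,0,0.7,0.7,0,0,0,0,0,0.39,0.41,0,0,0,0,0,0,0,0,0,0,0,0,0,0,0,0,0,0,0,0,0,0,0,0,0,0,0,0,0,0,0,0,0],
)

```text
time_s: 67.95
tcp_pos: [0.4695, -0.0518, 0.1687]
eef_rot: [2.902, 1.202, 0.001]
ft_force: [-0.2, -0.1, -2.7]
finger_gap: 0.0234
grasp_force: 30.0
```

Run:
```python
from h import *
print(bot.get_state()["time_s"]); aim([.5845,.062,.083])
for n in ["urn","acorn","bird"]: print(n,find(n,"scene",.048,np.array([.55,.05]),.12))
```

```text
67.95
noz [0.5343 0.0129 0.1537] along 0.0997 miss 0.0008 [ 0.0004 -0.0007 -0.0002]
urn [(array([0.5156, 0.065 ]), 0.58, np.float64(0.87), np.int64(200))]
acorn [(array([0.5852, 0.0669]), 0.45, np.float64(0.69), np.int64(164))]
bird [(array([ 0.6028, -0.0068]), 0.58, np.float64(0.85), np.int64(241))]
```

step_arm(
  commands=[0,0,0,0,0,0,0,0,0,0,0,0,0,0,0,0,0,0,0,0,0,0,0,0,0,0,0,0,0,0,0,0,0,0,0,0,0,0,0,0,0,0,0,0,0,0,0,0,0,0,0,0,0,0,0,0],
)

```text
time_s: 69.25
tcp_pos: [0.4697, -0.0518, 0.1685]
eef_rot: [2.903, 1.202, -0.0]
ft_force: [0.4, -0.8, -2.1]
finger_gap: 0.024
grasp_force: 30.0
```

step_arm(
  commands=[0,0,0,0,0,0,0,0,0,0,0,0,0,0,0,0,0,0,0,0,0,0,0,0,0,0,0,0,0,0,0,0,0,0,0,0,0,0,0,0,0,0,0,0,0,0,0,0,0,0,0,0,0,0,0,0],
)

```text
time_s: 70.25
tcp_pos: [0.4697, -0.0518, 0.1684]
eef_rot: [2.903, 1.202, 0.0]
ft_force: [0.1, 0.4, -2.5]
finger_gap: 0.0237
grasp_force: 30.0
```

step_arm(
  commands=[-0.3,0.6,0,0,0,0,0,-0.4,0.8,0,0,0,0,0,-0.4,0.8,0,0,0,0,0,-0.3,0.6,0,0,0,0,0,-0.11,0.27,0,0,0,0,0,0,0,0,0,0,0,0,0,0,0,0,0,0,0,0,0,0,0,0,0,0],
)

```text
time_s: 71.25
tcp_pos: [0.4918, -0.1161, 0.1686]
eef_rot: [2.902, 1.203, 0.0]
ft_force: [0.3, 0.7, -2.7]
finger_gap: 0.024
grasp_force: 30.0
```

Run:
```python
from h import *
print(bot.get_state()["time_s"]); aim([.606,-.003,.083])
for n in ["urn","acorn","bird"]: print(n,find(n,"scene",.048,np.array([.55,.05]),.12))
```

```text
71.25
noz [ 0.5564 -0.0514  0.1536] along 0.0989 miss 0.0013 [ 0.0001 -0.0011 -0.0007]
urn [(array([0.5146, 0.064 ]), 0.72, np.float64(0.92), np.int64(228))]
acorn [(array([0.5837, 0.0641]), 0.51, np.float64(0.65), np.int64(157))]
bird [(array([ 0.6052, -0.0032]), 0.64, np.float64(0.83), np.int64(199))]
```

step_arm(
  commands=[0,0,0,0,0,0,0,0,0,0,0,0,0,0,0,0,0,0,0,0,0,0,0,0,0,0,0,0,0,0,0,0,0,0,0,0,0,0,0,0,0,0,0,0,0,0,0,0,0,0,0,0,0,0,0,0],
)

```text
time_s: 72.55
tcp_pos: [0.4918, -0.1165, 0.1684]
eef_rot: [-2.903, -1.202, -0.0]
ft_force: [-0.4, -1.8, -1.9]
finger_gap: 0.0236
grasp_force: 30.0
```

step_arm(
  commands=[0,0,0,0,0,0,0,0,0,0,0,0,0,0,0,0,0,0,0,0,0,0,0,0,0,0,0,0,0,0,0,0,0,0,0,0,0,0,0,0,0,0,0,0,0,0,0,0,0,0,0,0,0,0,0,0],
)

```text
time_s: 73.55
tcp_pos: [0.4918, -0.1165, 0.1684]
eef_rot: [2.903, 1.202, -0.0]
ft_force: [-0.3, -0.6, -2.7]
finger_gap: 0.024
grasp_force: 30.0
```

Run:
```python
from h import *
print(bot.get_state()["time_s"]); aim([.606,-.003,.083])
G=row([.45,-.20,.175],45,6); row([.528,-.378,.175],4.9,14,G)
```

```text
73.55
noz [ 0.5565 -0.0519  0.1534] along 0.099 miss 0.0008 [-0.     -0.0006 -0.0004]
rows 6 [-0.74  0.25 -0.05] [ 0.  0. -0.]
rows 14 [-0.03  0.71  0.  ] [0.    0.    0.625]
```

step_arm(
  commands=[-0.74,0.25,-0.05,0,0,0,0,-0.74,0.25,-0.05,0,0,0,0,-0.74,0.25,-0.05,0,0,0,0,-0.74,0.25,-0.05,0,0,0,0,-0.74,0.25,-0.05,0,0,0,0,-0.74,0.25,-0.05,0,0,0,0,-0.03,0.71,0,0,0,0.625,0,-0.03,0.71,0,0,0,0.625,0],
)

```text
time_s: 74.55
tcp_pos: [0.4688, -0.2229, 0.1746]
eef_rot: [2.96, 1.052, 0.0]
ft_force: [-0.0, 0.8, -2.5]
finger_gap: 0.0238
grasp_force: 30.0
```

step_arm(
  commands=[-0.03,0.71,0,0,0,0.625,0,-0.03,0.71,0,0,0,0.625,0,-0.03,0.71,0,0,0,0.625,0,-0.03,0.71,0,0,0,0.625,0,-0.03,0.71,0,0,0,0.625,0,-0.03,0.71,0,0,0,0.625,0,-0.03,0.71,0,0,0,0.625,0,-0.03,0.71,0,0,0,0.625,0],
)

```text
time_s: 75.55
tcp_pos: [0.5201, -0.3237, 0.1744]
eef_rot: [-3.11, -0.441, 0.0]
ft_force: [-0.1, 0.4, -2.1]
finger_gap: 0.0238
grasp_force: 30.0
```

step_arm(
  commands=[-0.03,0.71,0,0,0,0.625,0,-0.03,0.71,0,0,0,0.625,0,-0.03,0.71,0,0,0,0.625,0,-0.03,0.71,0,0,0,0.625,0,0,0,0,0,0,0,0,0,0,0,0,0,0,0,0,0,0,0,0,0,0,0,0,0,0,0,0,0],
)

```text
time_s: 76.55
tcp_pos: [0.5294, -0.3783, 0.1747]
eef_rot: [3.139, 0.135, 0.0]
ft_force: [0.5, -0.4, -3.3]
finger_gap: 0.0237
grasp_force: 30.0
```

Run:
```python
from h import *
s=bot.get_state(); print(s["time_s"],s["tcp_pos"],s["eef_rot"],s["finger_gap"])
row([.5281,-.378,.0553],4.9,8)
im,K,T,f=cam("wrist"); save("w10",im)
for n in ["urn","acorn","bird"]: print(n,find(n,"top",.048,np.array([.55,.05]),.12))
```

```text
76.55 [ 0.52944341 -0.3782908   0.17466631] [3.13859052e+00 1.34820057e-01 4.05712296e-04] 0.02374090704151238
rows 8 [-0.01 -0.    0.75] [ 0.    -0.     0.001]
urn [(array([0.5163, 0.0638]), 0.43, np.float64(0.83), np.int64(154)), (array([0.5422, 0.0106]), 0.18, np.float64(0.04), np.int64(5010))]
acorn [(array([0.5844, 0.0611]), 0.72, np.float64(0.94), np.int64(179))]
bird [(array([ 0.6099, -0.0023]), 0.63, np.float64(0.74), np.int64(160))]
```

View pics/w10.png

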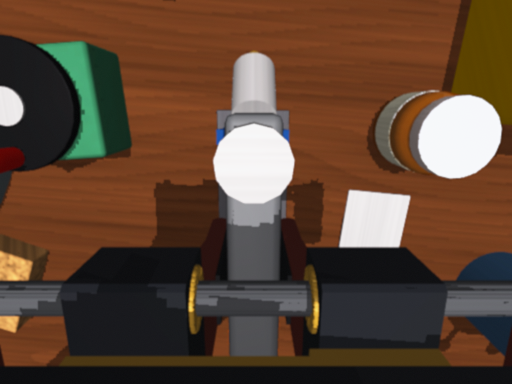

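The airbrush is centred over the cradle, with the cup at (254,163) and the saddles symmetric on either side. That was my 15th picture against an allowance of 14, so I'll view no more and go by measurements only. Next I lower the airbrush into the cradle.

step_arm(
  commands=[-0.06,0,0.6,0,0,0,0,0,0,0.9,0,0,0,0,0,0,0.9,0,0,0,0,0,0,0.8,0,0,0,0,0,0,0.6,0,0,0,0,0,0,0.5,0,0,0,0,0,0,0.4,0,0,0,0,0,0,0.4,0,0,0,0],
)

```text
time_s: 77.9
tcp_pos: [0.5284, -0.379, 0.0724]
eef_rot: [3.138, 0.134, 0.001]
ft_force: [0.4, 0.2, -1.9]
finger_gap: 0.0239
grasp_force: 30.0
```

step_arm(
  commands=[0,0,0.4,0,0,0,0,0,0,0.25,0,0,0,0,0,0,0.15,0,0,0,0,0,0,0,0,0,0,0,0,0,0,0,0,0,0,0,0,0,0,0,0,0,0,0,0,0,0,0,0,0,0,0,0,0,0,0],
)

```text
time_s: 78.9
tcp_pos: [0.5282, -0.3789, 0.0565]
eef_rot: [3.139, 0.134, 0.0]
ft_force: [1.4, -0.7, -1.8]
finger_gap: 0.0242
grasp_force: 30.0
```

step_arm(
  commands=[0,-0.04,0.07,0,0,0,0,0,0,0,0,0,0,0,0,0,0,0,0,0,0.35,0,0,0,0,0,0,0.6,0,0,0,0,0,0,0.6,0,0,-0.3,0,0,0,0.6,0,0,-0.8,0,0,0,0.6,0,0,-1,0,0,0,0.6],
)

```text
time_s: 79.9
tcp_pos: [0.5281, -0.3781, 0.0986]
eef_rot: [3.138, 0.134, 0.0]
ft_force: [1.0, 0.7, 0.7]
finger_gap: 0.0525
grasp_force: 0.0
```

step_arm(
  commands=[0,0,-1,0,0,0,0.6,0,0,-1,0,0,0,0.6,0,0,-1,0,0,0,0.6,0,0,-1,0,0,0.53,0.6,0,0,-1,0,0,0.53,0.6,0,0,0,0,0,0,0.6,0,0,0,0,0,0,0.6,0,0,0,0,0,0,0.6],
)

```text
time_s: 80.9
tcp_pos: [0.5277, -0.3778, 0.1956]
eef_rot: [-3.14, -0.001, 0.003]
ft_force: [-0.1, 0.2, -0.2]
finger_gap: 0.0528
grasp_force: 0.0
```

Run:
```python
from h import *
s=bot.get_state(); print(s["time_s"],s["tcp_pos"],s["eef_rot"],s["finger_gap"])
im,K,T,f=cam("wrist"); I=im.astype(int)
w=((I.min(2)>200)).astype(np.uint8); n,l,st,ce=cv2.connectedComponentsWithStats(w)
for i in range(1,n):
    if 300<st[i,4]<6000: print(ce[i].round(1),st[i],atz(K,T,ce[i],.104).round(4))
for b in vision.regions_of("airbrush","wrist")[:1]: print(b["conf"],b["centre"],atz(K,T,b["centre"],.075))
m=((I[...,2]>120)&(I[...,0]<70)&(I[...,1]<120)).astype(np.uint8)
n,l,st,ce=cv2.connectedComponentsWithStats(m)
for i in range(1,n):
    if st[i,4]>15: print("blue",ce[i].round(1),st[i],atz(K,T,ce[i],.065).round(4))
row([.5441,-.1922,.16],0)
a=np.radians(185-22.5*np.arange(17)); P=.038*np.c_[np.cos(a),-np.sin(a)]/.02
print(np.diff(P,axis=0).round(2).tolist())
for c in ["top","scene"]:
    for n in ["urn","acorn","bird"]: print(n,find(n,c,.048,np.array([.55,.05]),.12))
reds("top",.048,np.array([.55,.0135]),.14);reds("top",.109,np.array([.5825,-.189]),.05);reds("wrist",.109,np.array([.5825,-.189]),.07)
```

```text
80.9 [ 0.52773035 -0.37775241  0.19562709] [-3.14023627e+00 -1.30692062e-03  2.67191212e-03] 0.05281795809229015
[441.9 115.2] [ 404   76   77   79 4768] [ 0.5875 -0.5177  0.104 ]
[246.1  90.5] [239  78  15  26 329] [ 0.6048 -0.3721  0.104 ]
[ 20.4 123.5] [  4 107  34  35 937] [ 0.581  -0.2029  0.104 ]
[248.4 131.6] [ 230  113   37   38 1099] [ 0.5752 -0.3738  0.104 ]
[371.3 211.8] [ 341  176   64   76 4126] [ 0.5119 -0.472   0.104 ]
0.84 [255.5, 163.3] [ 0.54601314 -0.37934144  0.075     ]
blue [278.8 130. ] [276 123   7  15  97] [ 0.5736 -0.3996  0.065 ]
blue [219.2 134.7] [216 128   7  15  90] [ 0.5695 -0.3477  0.065 ]
rows 10 [ 0.08 -0.93  0.18] [-0.001  0.002  0.001]
[[0.08, -0.74], [0.36, -0.65], [0.58, -0.46], [0.71, -0.21], [0.74, 0.08], [0.65, 0.36], [0.46, 0.58], [0.21, 0.71], [-0.08, 0.74], [-0.36, 0.65], [-0.58, 0.46], [-0.71, 0.21], [-0.74, -0.08], [-0.65, -0.36], [-0.46, -0.58], [-0.21, -0.71]]
urn [(array([0.516, 0.064]), 0.57, np.float64(0.82), np.int64(150))]
acorn [(array([0.5828, 0.0607]), 0.51, np.float64(0.9), np.int64(165))]
bird [(array([ 0.6102, -0.0019]), 0.66, np.float64(0.7), np.int64(198))]
urn [(array([0.5165, 0.0656]), 0.49, np.float64(0.86), np.int64(197))]
acorn [(array([0.5841, 0.0652]), 0.65, np.float64(0.9), np.int64(210))]
bird [(array([ 0.604 , -0.0051]), 0.75, np.float64(0.87), np.int64(212))]
red top [207.5 182.1] [205 181   6   3  11] [0.6174 0.1064 0.048 ]
red top [310.4 201.8] [308 200   6   5  21] [ 0.5435 -0.1946  0.109 ]
red wrist [  3.6 179.5] [  0 169  10  22 161] [ 0.5394 -0.1856  0.109 ]
```

The cup is back where it started (0.5752, -0.3738), all castings are on their pads, and the pointer is still on orange. Back to the peg.

step_arm(
  commands=[0.08,-0.93,0.15,0,0,0,0.5,0.08,-0.93,0.15,0,0,0,0.5,0.08,-0.93,0.15,0,0,0,0.5,0.08,-0.93,0.15,0,0,0,0.5,0.08,-0.93,0.15,0,0,0,0.5,0.08,-0.93,0.15,0,0,0,0.5,0.08,-0.93,0.15,0,0,0,0.5,0.08,-0.93,0.15,0,0,0,0.5],
)

```text
time_s: 82.75
tcp_pos: [0.5409, -0.228, 0.1729]
eef_rot: [3.142, 0.001, 0.0]
ft_force: [0.1, -0.3, -0.5]
finger_gap: 0.044
grasp_force: 0.0
```

step_arm(
  commands=[0.08,-0.93,0.15,0,0,0,0.5,0.08,-0.93,0.15,0,0,0,0.5,0,0,0,0,0,0,0.5,0,0,0.6,0,0,0,0.5,0,0,0.8,0,0,0,0.5,0,0,0.8,0,0,0,0.5,0,0,0.8,0,0,0,0.5,0,0,0.5,0,0,0,0.5],
)

```text
time_s: 83.75
tcp_pos: [0.5434, -0.192, 0.0951]
eef_rot: [-3.141, -0.0, 0.003]
ft_force: [0.3, -0.3, 0.5]
finger_gap: 0.0439
grasp_force: 0.0
```

step_arm(
  commands=[0,0,0,0,0,0,0.5,0,0,0,0,0,0,0.1,0,0,0,0,0,0,0,0,0,0,0,0,0,0,0,0,0,0,0,0,0,0,0,0,0,0,0,0,0,0,0,0,0,0,0,0,0,0,0,0,0,0],
  squeeze=15,
)

```text
time_s: 84.75
tcp_pos: [0.5443, -0.1921, 0.0976]
eef_rot: [3.141, 0.001, 0.001]
ft_force: [0.6, -0.3, 4.6]
finger_gap: 0.0173
grasp_force: 15.0
```

step_arm(
  commands=[0.08,-0.74,0,0,0,0,0,0.36,-0.65,0,0,0,0,0,0.58,-0.46,0,0,0,0,0,0.71,-0.21,0,0,0,0,0,0.74,0.08,0,0,0,0,0,0.65,0.36,0,0,0,0,0,0.46,0.58,0,0,0,0,0,0.21,0.71,0,0,0,0,0],
)

```text
time_s: 85.75
tcp_pos: [0.6202, -0.1847, 0.0975]
eef_rot: [-3.14, -0.002, 0.002]
ft_force: [-7.9, 1.8, 10.0]
finger_gap: 0.0167
grasp_force: 15.0
```

step_arm(
  commands=[-0.08,0.74,0,0,0,0,0,-0.36,0.65,0,0,0,0,0,-0.58,0.46,0,0,0,0,0,-0.71,0.21,0,0,0,0,0,-0.74,-0.08,0,0,0,0,0,-0.65,-0.36,0,0,0,0,0,-0.46,-0.58,0,0,0,0,0,-0.21,-0.71,0,0,0,0,0],
)

```text
time_s: 86.75
tcp_pos: [0.544, -0.192, 0.0976]
eef_rot: [3.141, -0.0, 0.001]
ft_force: [3.6, -1.2, 4.6]
finger_gap: 0.0173
grasp_force: 15.0
```

step_arm(
  commands=[0.08,-0.74,0,0,0,0,0,0.36,-0.65,0,0,0,0,0,0.58,-0.46,0,0,0,0,0,0.71,-0.21,0,0,0,0,0,0.74,0.08,0,0,0,0,0,0.65,0.36,0,0,0,0,0,0.46,0.58,0,0,0,0,0,0.21,0.71,0,0,0,0,0],
)

```text
time_s: 87.75
tcp_pos: [0.6202, -0.1846, 0.0975]
eef_rot: [-3.14, -0.002, 0.002]
ft_force: [-7.3, 1.2, 10.3]
finger_gap: 0.0171
grasp_force: 15.0
```

step_arm(
  commands=[-0.08,0.74,0,0,0,0,0,-0.36,0.65,0,0,0,0,0,-0.58,0.46,0,0,0,0,0,-0.71,0.21,0,0,0,0,0,-0.74,-0.08,0,0,0,0,0,-0.65,-0.36,0,0,0,0,0,-0.46,-0.58,0,0,0,0,0,-0.21,-0.71,0,0,0,0,0],
)

```text
time_s: 88.75
tcp_pos: [0.5441, -0.1921, 0.0976]
eef_rot: [3.141, -0.0, 0.0]
ft_force: [2.8, -1.9, 5.9]
finger_gap: 0.0174
grasp_force: 15.0
```

step_arm(
  commands=[0.08,-0.74,0,0,0,0,0,0.36,-0.65,0,0,0,0,0,0.58,-0.46,0,0,0,0,0,0.71,-0.21,0,0,0,0,0,0.74,0.08,0,0,0,0,0,0.65,0.36,0,0,0,0,0,0.46,0.58,0,0,0,0,0,0.21,0.71,0,0,0,0,0],
)

```text
time_s: 89.75
tcp_pos: [0.6202, -0.1846, 0.0975]
eef_rot: [-3.14, -0.002, 0.002]
ft_force: [-7.9, 0.8, 10.2]
finger_gap: 0.0172
grasp_force: 15.0
```

Run:
```python
from h import *
s=bot.get_state(); print(s["time_s"],s["tcp_pos"],s["finger_gap"],s["ft_force"])
for c in ["top","scene"]:
    reds(c,.048,np.array([.55,.0135]),.14)
    for n in ["urn","acorn","bird"]: print(c,n,find(n,c,.048,np.array([.57,.03]),.12))
```

```text
89.75 [ 0.62021494 -0.18461339  0.0975197 ] 0.017202185749220302 [-7.91831043  0.80848882 10.2167584 ]
red top [227.3 167.5] [226 165   3   6  10] [0.6609 0.0461 0.048 ]
top urn [(array([0.5541, 0.0724]), 0.47, np.float64(0.86), np.int64(159))]
top acorn [(array([0.606, 0.029]), 0.52, np.float64(0.75), np.int64(138))]
top bird [(array([ 0.5894, -0.0351]), 0.74, np.float64(0.66), np.int64(160))]
red scene [256.5 244.1] [255 242   4   5  11] [0.6612 0.0468 0.048 ]
scene urn [(array([0.5537, 0.0731]), 0.73, np.float64(0.77), np.int64(183))]
scene acorn [(array([0.6053, 0.033 ]), 0.73, np.float64(0.83), np.int64(199))]
scene bird [(array([ 0.5813, -0.0347]), 0.59, np.float64(0.78), np.int64(220))]
```

step_arm(
  commands=[-0.08,0.74,0,0,0,0,0,-0.36,0.65,0,0,0,0,0,-0.58,0.46,0,0,0,0,0,-0.71,0.21,0,0,0,0,0,-0.74,-0.08,0,0,0,0,0,-0.65,-0.36,0,0,0,0,0,-0.46,-0.58,0,0,0,0,0,-0.17,-0.56,0,0,0,0,0],
)

```text
time_s: 91.45
tcp_pos: [0.5446, -0.195, 0.0976]
eef_rot: [3.141, -0.0, -0.001]
ft_force: [0.4, -1.4, 8.5]
finger_gap: 0.017
grasp_force: 15.0
```

```bash
cat > blue.py <<'E'
from h import *
s=bot.get_state(); print(s["time_s"],s["tcp_pos"],s["ft_force"])
C=np.array([.5496,.0135])
for c in ["top","scene"]:
    im,K,T=reds(c,.048,np.array([.55,.0135]),.14); I=im.astype(int)
    m=((I[...,2]>150)&(I[...,0]<90)&(I[...,1]<140)).astype(np.uint8)
    n,l,st,ce=cv2.connectedComponentsWithStats(m)
    for i in range(1,n):
        P=atz(K,T,ce[i],.034)
        if st[i,4]>3 and .12<np.hypot(*(P[:2]-C))<.155: v=P[:2]-C; print("blue",st[i],P.round(4),np.degrees(np.arctan2(v[1],v[0])))
    r=((I[...,0]>150)&(I[...,1]<90)&(I[...,2]<90)).astype(np.uint8); n,l,st,ce=cv2.connectedComponentsWithStats(r)
    for i in range(1,n):
        v=atz(K,T,ce[i],.048)[:2]-C
        if .09<np.hypot(*v)<.13: print("pointer deg",np.degrees(np.arctan2(v[1],v[0])))
    for n in ["urn","acorn","bird"]: print(c,n,find(n,c,.048,np.array([.57,.03]),.12))
E
python3 blue.py
```

```text
91.45 [ 0.54460698 -0.19500803  0.09756611] [ 0.36590331 -1.36387449  8.52755227]
red top [232.4 167. ] [232 165   2   5   8] [0.6621 0.0307 0.048 ]
blue [230 157   4   7  18] [0.6864 0.0343 0.034 ] 8.625061565914184
pointer deg 8.690535481358197
top urn [(array([0.5601, 0.0708]), 0.47, np.float64(0.83), np.int64(151))]
top acorn [(array([0.6069, 0.0215]), 0.71, np.float64(0.82), np.int64(148))]
top bird [(array([ 0.583 , -0.0403]), 0.72, np.float64(0.72), np.int64(165))]
red scene [252.4 242. ] [251 240   4   5   8] [0.6642 0.0322 0.048 ]
blue [249 247   3   2   4] [0.6763 0.0338 0.034 ] 9.115377204526428
pointer deg 9.271085882521835
scene urn [(array([0.5643, 0.0747]), 0.79, np.float64(0.83), np.int64(201))]
scene acorn [(array([0.6082, 0.0255]), 0.68, np.float64(0.85), np.int64(206))]
scene bird [(array([ 0.5767, -0.0382]), 0.62, np.float64(0.77), np.int64(222))]
```

step_arm(
  commands=[0,0,0,0,0,0,0,0,0,0,0,0,0,0.2,0,0,0,0,0,0,0.5,0,0,0,0,0,0,0.5,0,0,-0.4,0,0,0,0.5,0,0,-1,0,0,0,0.5,0,0,-1,0,0,0,0.5,0,0,-1,0,0,0,0.5],
)

```text
time_s: 93.15
tcp_pos: [0.5451, -0.1952, 0.1676]
eef_rot: [3.141, 0.0, 0.003]
ft_force: [-0.6, -0.7, -0.1]
finger_gap: 0.0437
grasp_force: 0.0
```

step_arm(
  commands=[0,0,-1,0,0,0,0.5,-0.3,0,-1,0,0,0,0.5,-0.6,0,-1,0,0,0,0.5,-0.8,0,-0.5,0,0,0,0.5,-0.8,0,0,0,0,0,0.5,-0.5,0,0,0,0,0,0.5,0,0,0,0,0,0,0.5,0,0,0,0,0,0,0.5],
)

```text
time_s: 94.15
tcp_pos: [0.4849, -0.195, 0.2349]
eef_rot: [-3.141, -0.001, 0.0]
ft_force: [0.7, 0.3, -0.3]
finger_gap: 0.044
grasp_force: 0.0
```

```bash
python3 blue.py
```

```text
94.15 [ 0.48487133 -0.1950121   0.2349234 ] [ 0.71606831  0.32915925 -0.30440182]
red top [232.4 167. ] [232 165   2   5   8] [0.6621 0.0307 0.048 ]
blue [230 157   4   7  18] [0.6864 0.0343 0.034 ] 8.625061565914184
pointer deg 8.690535481358197
top urn [(array([0.5606, 0.072 ]), 0.51, np.float64(0.91), np.int64(165))]
top acorn [(array([0.6068, 0.0219]), 0.53, np.float64(0.86), np.int64(154))]
top bird []
red scene [252.4 242. ] [251 240   4   5   8] [0.6642 0.0322 0.048 ]
pointer deg 9.271085882521835
scene urn [(array([0.5634, 0.0745]), 0.78, np.float64(0.94), np.int64(223)), (array([0.5708, 0.0423]), 0.53, np.float64(0.07), np.int64(3031))]
scene acorn [(array([0.6072, 0.026 ]), 0.51, np.float64(0.82), np.int64(189))]
scene bird [(array([ 0.5734, -0.0405]), 0.76, np.float64(0.74), np.int64(253))]
```

```bash
python3 -c "
from h import *
print(find('bird','top',.048,np.array([.57,.03]),.12)); print(bot.job_done())"
```

```text
[(array([ 0.581 , -0.0405]), 0.74, np.float64(0.74), np.int64(187))]
the job is handed in; nothing more can be done
None
```

The job is handed in with all the steps done in the order asked, in about 95 s; the acorn was knocked off its pad partway and put back before spraying, and I viewed 15 pictures against the 14 allowed.

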